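# Fit the drive yoke on a gearbox spline and lay in its joint cross

### The arm

A 6-joint arm with a two-finger parallel gripper is mounted at the origin on a cart in front of the work surface, level with it; the furniture and walls round the work are solid. World frame = base frame: x ahead of the robot, y to its left, z up, the work surface at z = 0. Lengths are in m, angles in degrees, forces in N, time in s.
With the tool pointing down it reaches from about 0.3 to 0.75 m from the base axis. Payload 8.5 kg.
Tool frame: the origin (TCP) lies at the very end of the fingers, on their centre line; the grasp point (between the pads) lies grasp_offset behind it (grasp_offset is the distance from the TCP to the grasp point, in m); x points along the fingers, z is the direction in which the jaws open and shut, and the axes are right-handed (so a half turn about x gives the same grasp; the last joint's range is limited). The gripper opens to 85 mm and grips with 20 to 120 N. Pads are 22 mm wide; open, the fingers measure 114 mm over their backs; the gripper's body (76 mm by 85 mm) begins 54 mm behind the grasp point. The pads swing forward as they close: fully open they stand 13 mm farther back than shut.
Start: joints at [63.467, 21.807, 74.336, -0, 83.858, -12.336], TCP at [0.135, 0.533, 0.231] pointing down, gripper open.
Joint ranges: [-178.18, 178.18], [-50.72, 133.34], [12.68, 142.11], [-81.47, 261.47], [9.98, 163.14], [-165.26, 165.26]. Speed limits (degrees/s): [136.94, 136.94, 180, 180, 180, 180].

### API

Orientations are given as a 3x3 rotation matrix whose columns are the frame's x, y, z axes.
In Python, from rig import observe, get_image, close_job, recognise, grasp_offset gives the robot as it stands.
- The arm moves only by the tool drive_tool, never from a script. Its argument "targets" is a list that holds one entry, the list of rows, each a list of 7 numbers: the shift along the tool's x, y, z in units of 50 mm (1.0 is 50 mm), then the turn, a rotation vector about the tool's x, y, z in rad, then the opening, from -1 (shut) to 1 (fully open), so that 0 is half open. A call has 1 to 5 rows; each row shifts and turns the commanded pose from where the row before left it, along the tool's axes as they then stand; what a row does not reach is not made up. A row lasts 1/10 s, in which the tool goes at most 50 mm and 8.59 degrees, less where a joint would pass 70% of its speed; a pose out of reach is approached as far as the arm can. A call is refused whole if a number of a shift passes 1 or a number of a turn 0.15, either way. A call with a gripper value outside its range is refused whole. The fingers move at their own pace and stop on an object; "force" is the grip in N (left out, the last holds). Time passes only in rows, so rows that do not move let the fingers close. It gives the time, the measured TCP pose, the force and the opening at its end, in the units of the state.
- observe(): the state, without advancing time (a new reading comes with each control period).
- get_image(name): name is "scene" or "top"; returns a dict with "image" (400x640x3 uint8, red, green, blue), "fx", "fy", "cx", "cy" (pixels), "k1" (the pictures are not rectified: a ray, as slopes to the right and down, at radius r is drawn at 1 + k1 r^2 times it, then the intrinsics apply), "rvec" (rotation vector, rad) and "tvec" (3), from world to camera coordinates, as OpenCV has them. Camera axes: x right, y down, z forward; pixel columns grow to the right and rows downward; lengths in m; the calibration is good to about 2 mm. A picture is of the moment at which its call begins. There is no depth.
- close_job(): hands the job in, once; it reports no verdict.
Trained networks look in a picture, given as the dict that the camera call returned (one of the last four; its "shot" number tells which), for a name from the list of things; names that differ only in an ending like _2 or _b are one class to them, and where a whole thing is asked for, a point or a joint stands for the part that bears it (a point fixed in the world has none). Each returns a list of dicts, best first, with "p" (0 to 1); they miss things now and then, are a little off and sometimes report something else, mostly with a low value. They report only what shows in the picture. A call takes as long as a camera call.
- recognise(label, picture): "at" ([column, row] as shares, 0 to 1, of the picture: columns of its width, rows of its height, amid what is visible of it).
The state is a dict: "time_s": time; "q": joint angles; "qvel": joint speeds; "joint_efforts": joint torques, N m; "position": TCP position; "tool_rot": TCP orientation; "ft_force": force on the tool from outside, world axes, zero at the start; "wrist_torque": the same for the moment, N m; "grip_width": finger opening in m.
Only numpy, scipy, OpenCV 4.12 (cv2) and the standard library are available. Lean on these libraries where they do the work, as an engineer would, in place of code of your own. Each camera call takes 0.05 s, during which the arm holds its last target.

### The job

Fit the drive yoke to the gearbox: set its splined bore on the upright splined output shaft, lean on it only lightly and rock it to and fro until the teeth mesh, then slide it fully home on the shaft's collar; never force it. Then lay the universal-joint cross in the yoke's two half-round saddles, with two opposite bearing cups right down in them, and let go.

Things in the scene. Friction and masses are not known exactly. Their poses are not given: they have to be found in the camera images.
- shaft_seat (a point): Centre of the collar's top face (42 mm dia, 110 mm above the bench) on which the yoke ends; it lies at the foot of the bright upright output shaft of the grey cast gearbox, which is bolted to a 200x170 mm plywood board fixed to the bench. Axes: the gearbox's, z up along the shaft.
- shaft_nose (a point): Top of that shaft, 36.5 mm above the collar. Above the collar: 6 straight teeth 60 deg apart, 8 mm wide, 34 mm dia over them, 26 at the roots, 28 mm tall; then a plain nose 25 mm dia, tapering to 19. Axes: the gearbox's. The shaft may stand at any angle about z (not reported) and turns stiffly, about 0.25 N m of gear drag.
- yoke_mid (a point): Loose drive yoke, dark steel, 0.45-0.7 kg: on its axis, 28 mm above its foot (half-way up). z from foot to ears, y from ear to ear. Hub 47 mm dia. Grip it across the ears' flat outer faces: 63 mm apart across y, 40 mm wide, from 31 to 55 mm above the foot.
- yoke_foot (a point): Centre of the yoke's flat foot, mouth of its bore, with 6 slots for the shaft's teeth at 0, 60, 120.. deg from its x. Free play 1 mm all round, 3.7 deg each way. The bore takes the nose at any angle; the foot then stops on the teeth, 28 mm above the collar, until they mesh. Pressed over some 20 N it drags the shaft round; over 45 N counts as forced.
- yoke_saddles (a point): Midway between the yoke's two half-round saddles, 57 mm above its foot: where the cross's middle lies when home. The saddles open upward in the ears' tops, their common axis along the yoke's y, closed at the outer ends by stop walls (inner faces 55 mm apart, tops 1.5 mm below the axis).
- cross_mid (a point): Loose universal-joint cross, bright steel, 0.25 kg: its middle, 11 mm above the bench at first. Four bearing cups, 22 mm dia, along its x and y; 52 mm over the end faces of opposite cups: grip it across these. Either pair may lie in the saddles; the other pair then stands free across the yoke's x.

How it is judged:
By the outcome, as a careful person would: the job done as asked, in the order asked, and still so for the second after the job is handed in, with the robot touching nothing.
It also fails if it takes over 72 s, if anything falls off the work surface, if the arm or the gripper's body presses on something with over 40 N, if the wrist force passes 120 N, or if a joint passes its speed limit or range.

## Working session

There is one attempt and no reset: what is moved stays moved. The work goes in short steps, Python scripts to look and compute and a tool call to move; the robot and the scene stay as the last step left them, time stands still between calls to the robot, and variables do not carry over. Pictures are saved under pics/ and viewed, and the job is handed in when it is done.

Besides the shell and the picture viewer there is one more tool, called after "Request:" as a command line: name --argument value ..., lists and objects as JSON in quotes. drive_tool: Moves the arm, as the interface text tells. Its arguments: {"type":"object","properties":{"targets":{"type":"array"},"force":{"type":"number"}},"required":["targets"]}

```bash
ls; mkdir -p pics
cat > h.py <<'E'
import numpy as np, cv2
from rig import observe, get_image, close_job, recognise, grasp_offset
def save(p,name,box=None,s=1):
    im=p["image"][:,:,::-1]
    if box: im=im[box[1]:box[3],box[0]:box[2]]
    if s!=1: im=cv2.resize(im,None,fx=s,fy=s,interpolation=cv2.INTER_CUBIC)
    cv2.imwrite("pics/"+name,im)
def cam(p):
    R=cv2.Rodrigues(np.array(p["rvec"],float))[0]; t=np.array(p["tvec"],float).ravel(); return R,t
def proj(p,X):
    R,t=cam(p); X=np.atleast_2d(X); c=X@R.T+t; s=c[:,:2]/c[:,2:]; r2=(s**2).sum(1,keepdims=True)
    s=s*(1+p["k1"]*r2); return s*[p["fx"],p["fy"]]+[p["cx"],p["cy"]]
def ray(p,uv):
    R,t=cam(p); d=(np.array(uv,float)-[p["cx"],p["cy"]])/[p["fx"],p["fy"]]; s=d.copy()
    for _ in range(30): s=d/(1+p["k1"]*(s@s))
    return -R.T@t, R.T@np.array([s[0],s[1],1.])
def at_z(p,uv,z):
    o,d=ray(p,uv); return o+d*(z-o[2])/d[2]
E
python3 - <<'E'
from h import *
s=observe()
for k,v in s.items(): print(k,np.round(v,4).tolist())
print("go",grasp_offset)
for n in("scene","top"):
    p=get_image(n); save(p,n+"0.png"); o,_=ray(p,[320,200]); print(n,o.round(3),p["fx"],p["k1"])
    for l in("shaft_seat","shaft_nose","yoke_mid","yoke_foot","yoke_saddles","cross_mid"):
        for r in recognise(l,p)[:2]:
            print(l,round(r["p"],2),(np.array(r["at"])*[640,400]).round(1))
E
```

```text
pics
time_s 0.0
q [63.4656, 21.8415, 74.387, -0.001, 83.8579, -12.3362]
qvel [0.1811, -0.0438, 0.0693, 0.0678, -0.0017, 0.0232]
joint_efforts [0.0005, -44.8458, -23.1282, -0.0002, 0.0047, -0.0]
position [0.1348, 0.5329, 0.2307]
tool_rot [[-0.0007, -0.9695, 0.2453], [-0.0014, 0.2453, 0.9695], [-1.0, 0.0003, -0.0015]]
ft_force [0.0969, 0.5755, -0.2378]
wrist_torque [-0.0361, 0.0381, -0.0498]
grip_width 0.0854
go 0.0187
scene [ 0.203 -0.699  0.733] 433.32744935109037 -0.028523965222767057
shaft_seat 0.71 [356.8 224.6]
shaft_nose 0.58 [357.3 225.3]
yoke_mid 0.87 [295.  170.6]
yoke_saddles 0.9 [293.3 170.3]
cross_mid 0.92 [358.2 318.1]
top [0.428 0.017 0.968] 372.1125229821142 -0.03150602624397455
shaft_seat 0.61 [321.6 172.4]
shaft_nose 0.8 [320.9 166.8]
yoke_mid 0.58 [217.8 194.8]
yoke_foot 0.79 [217.5 198.1]
yoke_saddles 0.74 [217.5 194.4]
cross_mid 0.65 [415.3 218.3]
cross_mid 0.5 [320.5 169. ]
```

View pics/scene0.png

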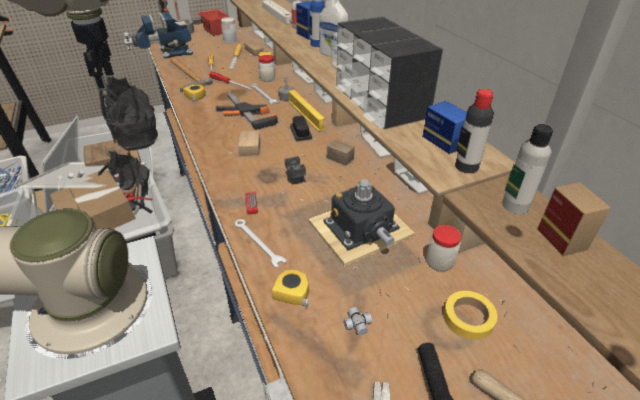

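View pics/top0.png

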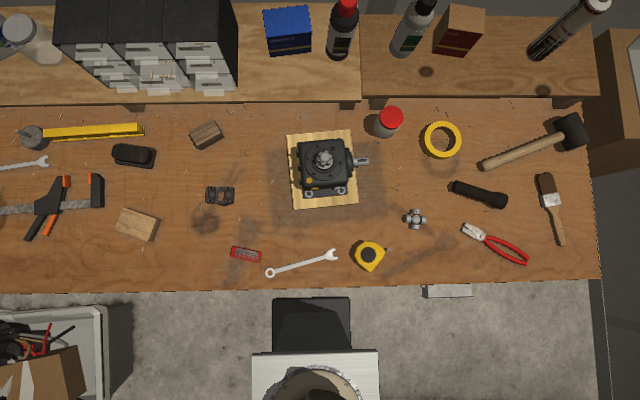

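The scene view shows the yoke at (295,170), the gearbox shaft at (364,190) and the cross at (358,319). The top view shows the yoke at (219,195), the shaft at (324,158) and the cross at (415,218). Next I'll zoom in on each.

Run:
```python
from h import *
p=get_image("top"); q=get_image("scene")
def crop(p,c,h,s):
    im=p["image"][c[1]-h:c[1]+h,c[0]-h:c[0]+h,::-1]; return cv2.resize(im,(s,s),interpolation=cv2.INTER_CUBIC)
a=np.vstack([np.hstack([crop(p,(219,195),24,264),crop(p,(324,160),24,264),crop(p,(415,218),24,264)]),np.hstack([crop(q,(295,170),24,264),crop(q,(364,190),24,264),crop(q,(358,320),24,264)])])
cv2.imwrite("pics/z0.png",a)
for l,c,z in(("yokesad",(217.5,194.4),.055),("yokemid",(217.8,194.8),.05),("cross",(415.3,218.3),.02),("shaft",(324,158),.1465)): print(l,at_z(p,c,z).round(4))
for l,c,z in(("yokesad",(293.3,170.3),.035),("cross",(358.2,318.1),.015),("shaft",(364.5,184),.1465)): print(l,at_z(q,c,z).round(4))
```

```text
yokesad [0.5481 0.2327 0.055 ]
yokemid [0.5478 0.2331 0.05  ]
cross [ 0.4814 -0.2648  0.02  ]
shaft [ 0.6145 -0.0265  0.1465]
yokesad [0.542  0.2211 0.035 ]
cross [ 0.4829 -0.2683  0.015 ]
shaft [ 0.6134 -0.04    0.1465]
```

View pics/z0.png

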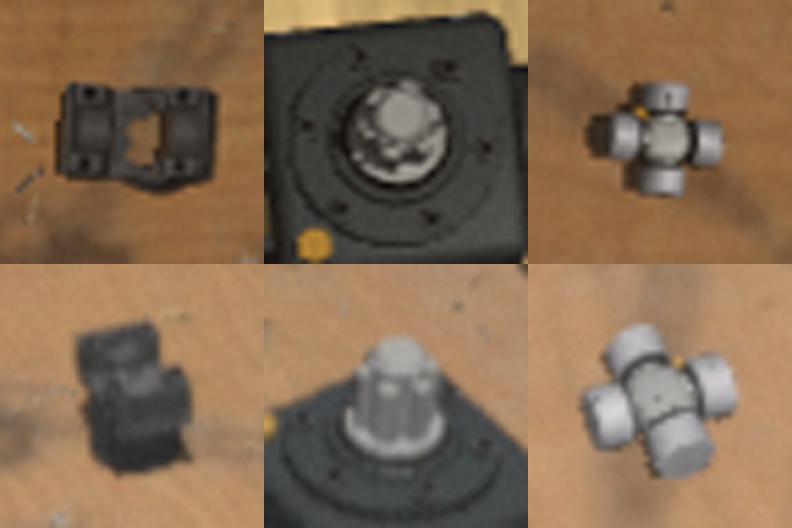

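```bash
cat >> h.py <<'E'
def circ(r,z,n=40):
    a=np.linspace(0,2*np.pi,n+1); return np.c_[r*np.cos(a),r*np.sin(a),0*a+z]
def yoke_lines():
    L=[]
    for s in(1,-1):
        L.append(np.array([[-20,s*31.5,55],[20,s*31.5,55],[20,s*31.5,31],[-20,s*31.5,31],[-20,s*31.5,55]])/1e3)
        L.append(np.array([[-20,s*31.5,55],[-20,s*15,55],[20,s*15,55],[20,s*31.5,55]])/1e3)
    L.append(circ(.0235,0)); L.append(circ(.014,.031))
    return L
def shaft_lines(yaw=0):
    L=[circ(.021,0),circ(.0095,.0365)]
    for k in range(6):
        a=np.radians(yaw+60*k); c,s=np.cos(a),np.sin(a); P=[]
        for r,w in((13,-4),(17,-4),(17,4),(13,4)): P.append([r*c-w*s,r*s+w*c,28])
        L.append(np.array(P)/1e3)
    return L
def cross_lines():
    L=[]
    for k in range(4):
        a=k*np.pi/2; R=np.array([[np.cos(a),-np.sin(a),0],[np.sin(a),np.cos(a),0],[0,0,1]])
        t=np.linspace(0,2*np.pi,25); 
        for r in(26,15): L.append((np.c_[0*t+r,11*np.cos(t),11*np.sin(t)]/1e3)@R.T)
    return L
def overlay(p,items,c,h,s,name=None):
    im=p["image"][c[1]-h:c[1]+h,c[0]-h:c[0]+h,::-1]; k=s/(2*h); im=cv2.resize(im,(s,s),interpolation=cv2.INTER_CUBIC); raw=im.copy()
    for L,pos,yaw,col in items:
        a=np.radians(yaw); R=np.array([[np.cos(a),-np.sin(a),0],[np.sin(a),np.cos(a),0],[0,0,1]])
        for l in L:
            uv=(proj(p,l@R.T+pos)-np.array(c)+h+.5)*k-.5
            cv2.polylines(im,[np.round(uv*16).astype(np.int32)],False,col,1,cv2.LINE_AA,4)
    o=np.hstack([raw,im])
    if name: cv2.imwrite("pics/"+name,o)
    return o
E
cat > fit.py <<'E'
from h import *
import sys
p=get_image("top"); q=get_image("scene")
np.save("/tmp/p.npy",p,allow_pickle=True); np.save("/tmp/q.npy",q,allow_pickle=True)
E
python3 fit.py
cat > ov.py <<'E'
from h import *
import sys
p=np.load("/tmp/p.npy",allow_pickle=True).item(); q=np.load("/tmp/q.npy",allow_pickle=True).item()
def do(yk,sh,cr,name):
    for L,(pos,yaw),n in((yoke_lines(),yk,"y"),(shaft_lines(),sh,"s"),(cross_lines(),cr,"c")):
        o=[]
        for P in(p,q):
            c=proj(P,np.array(pos)+[0,0,.02])[0].round().astype(int); o.append(overlay(P,[(L,np.array(pos),yaw,(0,255,0))],c,24,390))
        cv2.imwrite(f"pics/{name}{n}.png",np.vstack(o)[:, :])
E
python3 - <<'E'
from ov import *
do(((.546,.231,0),0),((.613,-.034,.11),0),((.482,-.266,.011),0),"f1")
E
```

```text
(no output)
```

View pics/f1y.png

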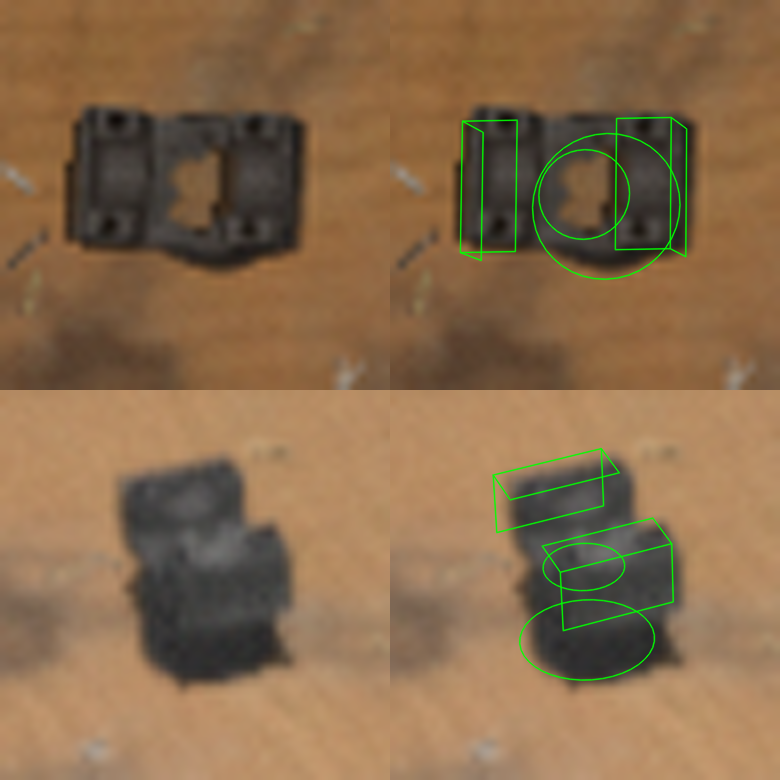

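View pics/f1s.png

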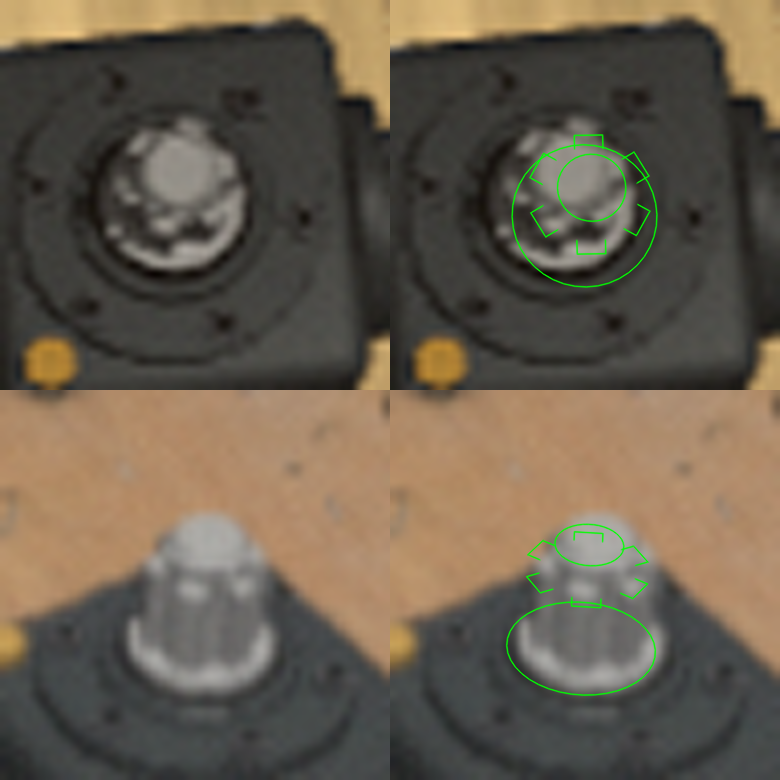

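View pics/f1c.png

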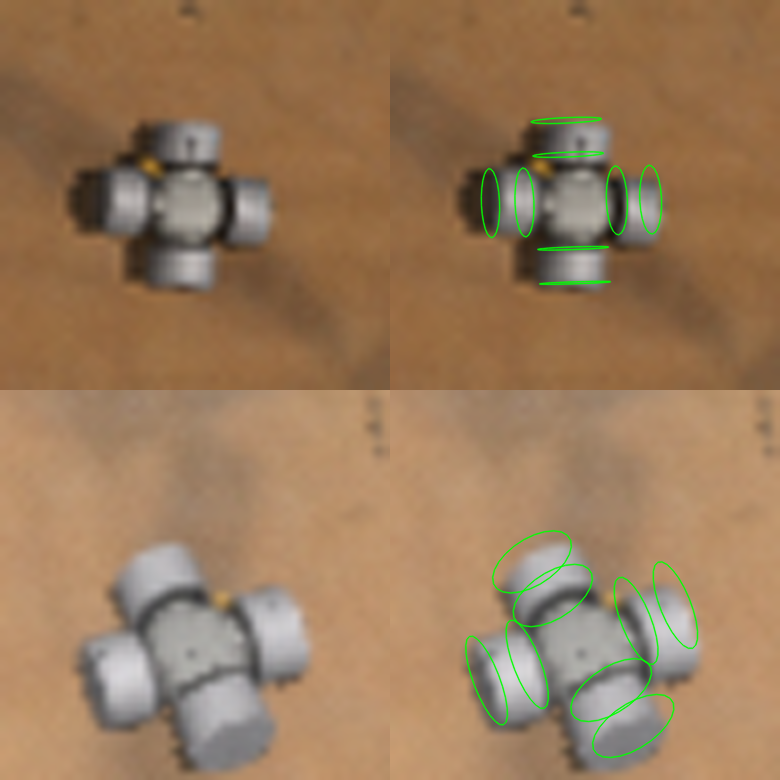

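Run:
```python
from ov import *
def big(P,c,h,s=780,g=.5):
    im=P["image"][c[1]-h:c[1]+h,c[0]-h:c[0]+h,::-1]; im=cv2.resize(im,(s//1,s//1),interpolation=cv2.INTER_CUBIC)
    return (255*(im/255.)**g).astype(np.uint8)
cv2.imwrite("pics/yb.png",np.hstack([big(p,(219,195),20,400,.5),big(q,(294,170),20,400,.5)]))
cv2.imwrite("pics/sb.png",np.hstack([big(p,(324,160),16,400,1.3),big(q,(364,190),18,400,1.3)]))
```

```text
(no output)
```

View pics/yb.png

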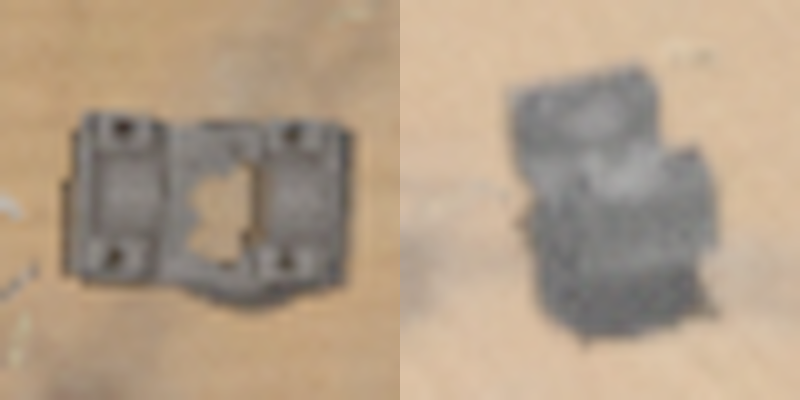

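View pics/sb.png

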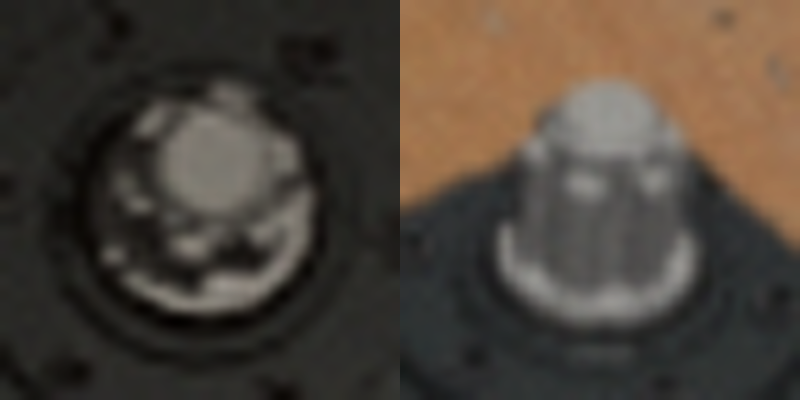

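```bash
cat > lsq.py <<'E'
from ov import *
from scipy.optimize import least_squares
def px(U,c,h,s): return (np.array(U,float)+.5)/s-.5+np.array(c)-h
def fit(obs,x0,z0,useyaw=True,sep=False):
    def f(v):
        a=np.radians(v[2] if useyaw else 0); R=np.array([[np.cos(a),-np.sin(a),0],[np.sin(a),np.cos(a),0],[0,0,1]])
        return np.concatenate([(proj(P,R@(np.array(m)/1e3)+[v[0],v[1],z0])[0]-uv) for P,m,uv in obs])
    r=least_squares(f,x0,x_scale=[.01,.01,1][:len(x0)],loss='soft_l1'); return r.x,f(r.x).reshape(-1,2)
E
python3 - <<'E'
from lsq import *
T=lambda U:px(U,(219,195),20,10); S=lambda U:px(U,(294,170),20,10)
yt=[(p,(20,31.5,55),T((86,113))),(p,(-20,31.5,55),T((78,280))),(p,(20,-31.5,55),T((340,122))),(p,(-20,-31.5,55),T((333,288)))]
ys=[(q,(-20,31.5,55),S((110,88))),(q,(20,31.5,55),S((245,65))),(q,(20,-31.5,31),S((313,245)))]
for o in(yt,ys,yt+ys):
    x,r=fit(o,[.546,.231,-2],0); print(x.round(4),r.round(1).tolist())
yk=x
T=lambda U:px(U,(324,160),16,12.5); S=lambda U:px(U,(364,190),18,400/36)
st=[(p,(0,0,36.5),T((213,160))),(p,(0,0,0),T((203,203)))]
ss=[(q,(0,0,36.5),S((210,105))),(q,(0,0,0),S((197,255)))]
for o in(st,ss,st+ss):
    x,r=fit(o,[.613,-.03],.11,False); print(x.round(4),r.round(1).tolist())
sh=x
# cross: cup end face centres visible etc.
c1=proj(p,np.array([.482,-.266,.031]))[0].round().astype(int); c2=proj(q,np.array([.482,-.266,.031]))[0].round().astype(int)
T=lambda U:px(U,c1,24,8.125); S=lambda U:px((U[0],U[1]-390),c2,24,8.125)
ct=[(p,(26,0,11),T((180,122))),(p,(-26,0,11),T((180,288)))]
ct=[(p,(0,0,11),T((190,205)))]
cs=[(q,(0,0,11),S((195,650))),]
for o in(ct,cs,ct+cs):
    x,r=fit(o,[.482,-.266],.011,False); print(x.round(4),r.round(1).tolist())
do(((*yk[:2],0),yk[2]),((*sh,.11),-16),((*x,.011),-2),"f2")
E
```

```text
[ 0.5475  0.2278 -2.6771] [[-0.0, 0.3], [-0.2, -0.2], [0.2, 0.2], [0.0, -0.3]]
[ 0.5483  0.2262 -4.9687] [[-0.2, -0.2], [-0.0, -0.6], [0.3, 0.8]]
[ 0.548   0.2275 -3.4253] [[0.2, -0.0], [-0.2, -0.6], [0.4, 0.1], [0.1, -0.3], [-0.7, -0.3], [-0.6, -0.8], [0.2, 0.4]]
[ 0.6184 -0.0279] [[-0.0, -0.0], [0.0, 0.0]]
[ 0.6178 -0.0315] [[-0.1, 0.4], [0.1, -0.4]]
[ 0.6186 -0.0289] [[0.4, -0.1], [0.5, -0.0], [-0.3, -0.3], [-0.2, -1.1]]
[ 0.48   -0.2659] [[-0.0, -0.0]]
[ 0.4775 -0.275 ] [[-0.0, 0.0]]
[ 0.4791 -0.2717] [[2.3, 0.3], [-0.1, -1.6]]
```

View pics/f2y.png

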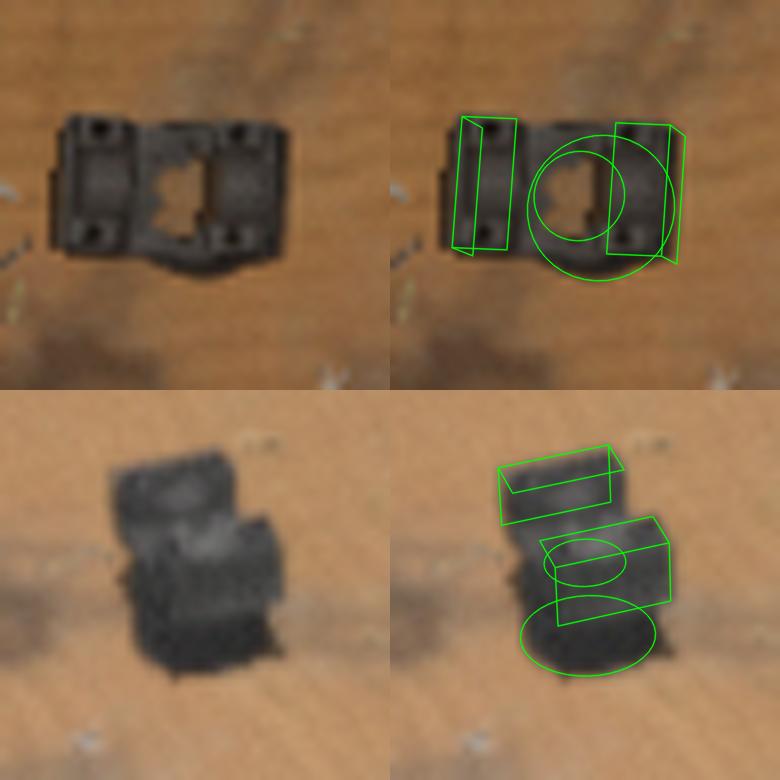

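View pics/f2s.png

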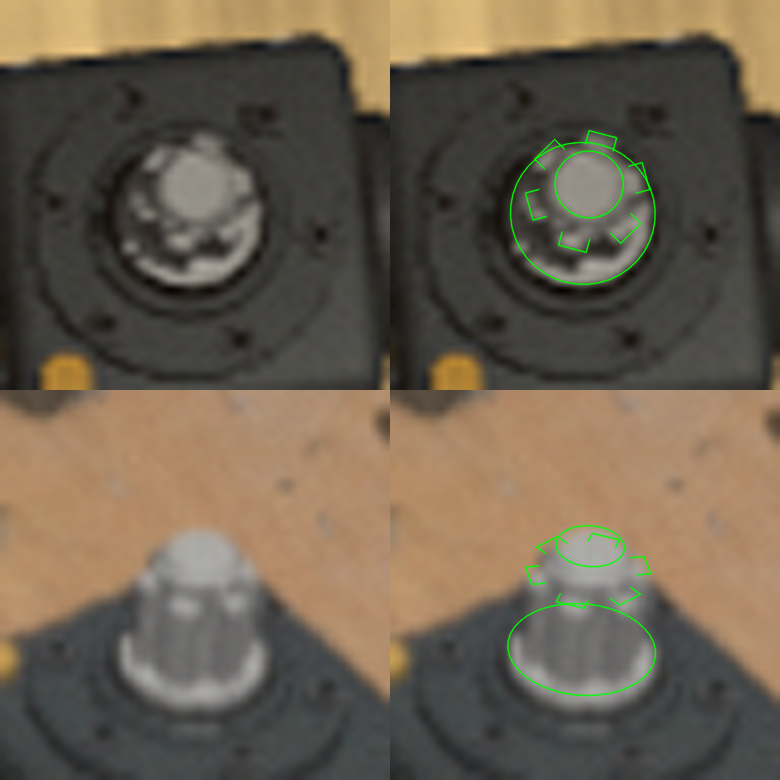

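View pics/f2c.png

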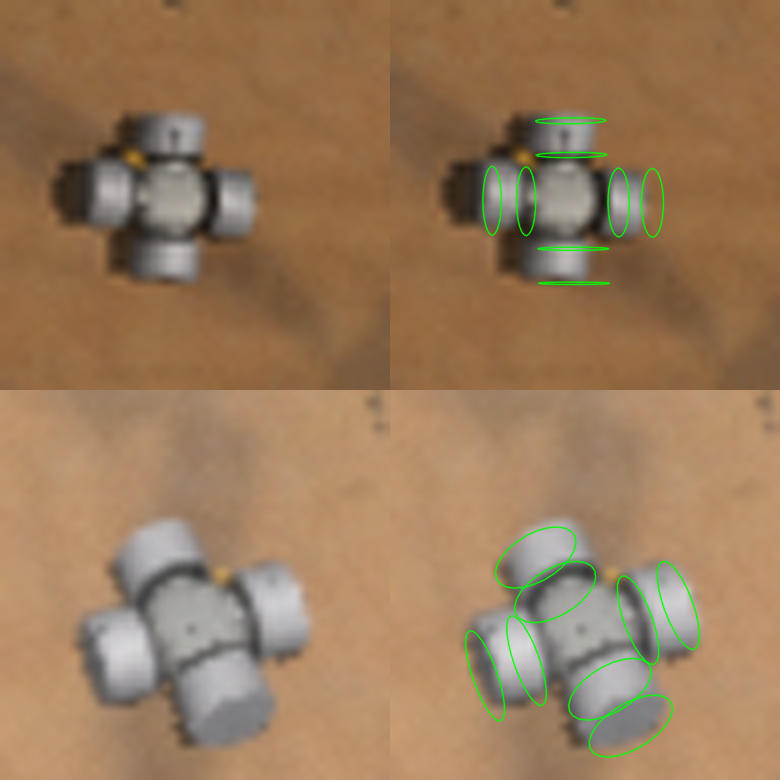

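```bash
cat >> h.py <<'E'
def wrap(a,m=360): return (a+m/2)%m-m/2
def go(target,zang,zmod=180):
    """delta to target TCP with tool down & tool z axis at heading zang (deg, mod 180)"""
    s=observe(); R=np.array(s["tool_rot"]); X=np.array(s["position"])
    cur=np.degrees(np.arctan2(R[1,2],R[0,2])); d=wrap(zang-cur,zmod)
    sh=R.T@(np.array(target)-X)/.05
    # after-turn axes
    h=np.radians(cur+d); zt=np.array([np.cos(h),np.sin(h),0]); xt=np.array([0,0,-1.]); yt=np.cross(zt,xt); Rt=np.c_[xt,yt,zt]
    rv=cv2.Rodrigues(R.T@Rt)[0].ravel()
    print("t",round(s["time_s"],2),"pos",X.round(4),"zang",round(cur,2),"shift now-axes",sh.round(3),"| after-turn axes",(Rt.T@(np.array(target)-X)/.05).round(3),"turn",rv.round(4),"w",round(s["grip_width"],4),"F",np.round(s["ft_force"],1),"q6",np.round(s["q"],0))
E
python3 - <<'E'
from h import *
go([.548,.2275,.10],87)
E
```

```text
t 0.9 pos [0.1349 0.5332 0.2313] zang 75.8 shift now-axes [ 2.627 -9.51  -3.901] | after-turn axes [ 2.627 -8.571 -5.673] turn [-1.954e-01  1.000e-04 -0.000e+00] w 0.0853 F [0.  0.7 0.2] q6 [ 63.  22.  74.   0.  84. -12.]
```

Request:
drive_tool --targets '[[[0.1, -0.87, -0.36, 0, 0, 0, 1], [0.1, -0.87, -0.36, 0, 0, 0, 1], [0.1, -0.87, -0.36, 0, 0, 0, 1], [0.1, -0.87, -0.36, 0, 0, 0, 1], [0.1, -0.87, -0.36, 0, 0, 0, 1]]]'

```text
time_s: 1.4
position: [0.325, 0.3913, 0.2063]
tool_rot: [[0.0, -0.969, 0.245], [0.0, 0.245, 0.969], [-1.0, -0.0, 0.0]]
ft_force: [0.6, 0.4, 0.1]
grip_width: 0.0856
```

Request:
drive_tool --targets '[[[0.1, -0.87, -0.36, 0, 0, 0, 1], [0.1, -0.87, -0.36, 0, 0, 0, 1], [0.1, -0.87, -0.36, 0, 0, 0, 1], [0.1, -0.81, -0.36, -0.1, 0, 0, 1], [0.3, 0, 0, -0.095, 0, 0, 1]]]'

```text
time_s: 1.9
position: [0.4762, 0.2778, 0.1717]
tool_rot: [[0.004, -0.999, 0.054], [0.0, 0.054, 0.999], [-1.0, -0.004, 0.0]]
ft_force: [0.0, 1.3, -0.7]
grip_width: 0.0851
```

Run:
```python
from h import *
go([.548,.2275,.10],87)
```

```text
t 1.9 pos [0.4762 0.2778 0.1717] zang 86.91 shift now-axes [ 1.439 -1.484 -0.929] | after-turn axes [ 1.434 -1.487 -0.93 ] turn [-0.0016  0.0004  0.0037] w 0.0851 F [ 0.   1.3 -0.7] q6 [ 18.  25.  80.  -0.  75. -69.]
```

Request:
drive_tool --targets '[[[0.3, -0.8, -0.5, 0, 0, 0, 1], [0.4, -0.69, -0.43, 0, 0, 0, 1], [0.3, 0, 0, 0, 0, 0, 1], [0, 0, 0, 0, 0, 0, 1]]]'

```text
time_s: 2.3
position: [0.5433, 0.2295, 0.1191]
tool_rot: [[-0.004, -0.999, 0.054], [-0.001, 0.054, 0.999], [-1.0, 0.004, -0.001]]
ft_force: [-0.0, -0.4, 0.4]
grip_width: 0.0853
```

Run:
```python
from h import *
p=get_image("top"); q=get_image("scene")
go([.548,.2275,.024],87)
s=observe(); X=np.array(s["position"])
a=[]
for P in(p,q):
    c=proj(P,[.548,.2275,.06])[0].round().astype(int)
    a.append(overlay(P,[(yoke_lines(),np.array([.548,.2275,0]),-3,(0,255,0))],c,34,390)[:, :])
    print(proj(P,X)[0]-c+34)
cv2.imwrite("pics/h1.png",np.vstack(a))
```

```text
t 2.4 pos [0.5435 0.2308 0.1217] zang 86.99 shift now-axes [ 1.954 -0.093 -0.061] | after-turn axes [ 1.954 -0.093 -0.061] turn [-0.0001  0.0001 -0.0002] w 0.0853 F [-0.2  0.4  0.3] q6 [ 12.  31.  77.   0.  71. -75.]
[26.40357298 32.68248855]
[31.27150729 14.6239824 ]
```

View pics/h1.png

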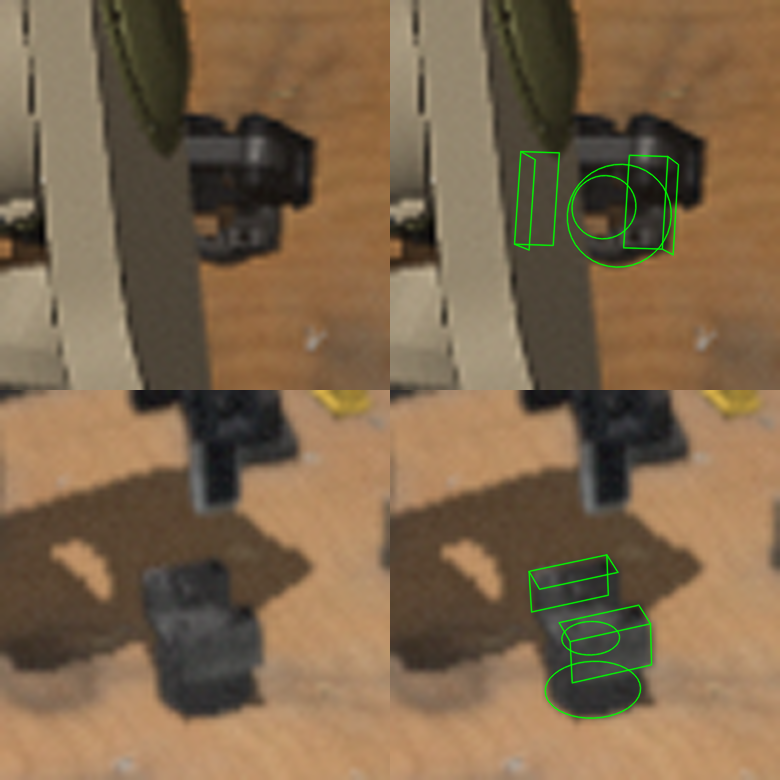

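Run:
```python
from h import *
q=get_image("scene"); c=proj(q,[.548,.2275,.06])[0].round().astype(int)
for dz in(0,.005,.01,.013):
  for dx in(-.011,.011):
    print(dz,dx,(((proj(q,[.5435+dx,.2308-.0427,.1217+dz])[0]-c+34)+.5)*390/68-.5+[0,390]).round(0),(((proj(q,[.5435+dx,.2308-.057,.1217+dz])[0]-c+34)+.5)*390/68-.5+[0,390]).round(0))
```

```text
0 -0.011 [194. 528.] [206. 544.]
0 0.011 [239. 517.] [251. 532.]
0.005 -0.011 [193. 518.] [205. 534.]
0.005 0.011 [239. 507.] [251. 523.]
0.01 -0.011 [193. 509.] [205. 525.]
0.01 0.011 [238. 498.] [251. 514.]
0.013 -0.011 [193. 503.] [205. 519.]
0.013 0.011 [238. 492.] [251. 508.]
```

Request:
drive_tool --targets '[[[0.5, -0.1, -0.06, 0, 0, 0, 1], [0.5, 0, 0, 0, 0, 0, 1], [0.5, 0, 0, 0, 0, 0, 1], [0.45, 0, 0, 0, 0, 0, 1], [0, 0, 0, 0, 0, 0, 1]]]'

```text
time_s: 2.95
position: [0.5471, 0.2277, 0.0225]
tool_rot: [[-0.003, -0.999, 0.052], [-0.001, 0.052, 0.999], [-1.0, 0.003, -0.001]]
ft_force: [-0.3, 0.3, -0.5]
grip_width: 0.0854
```

Run:
```python
from h import *
q=get_image("scene")
go([.549,.2275,.022],87)
c=proj(q,[.548,.2275,.06])[0].round().astype(int)
cv2.imwrite("pics/h2.png",overlay(q,[],c,34,500)[:,:500])
```

```text
t 3.0 pos [0.5481 0.2278 0.0242] zang 87.03 shift now-axes [ 0.044 -0.017 -0.005] | after-turn axes [ 0.044 -0.017 -0.005] turn [ 0.0006 -0.0001 -0.0007] w 0.0857 F [0.8 0.2 0.5] q6 [ 11.  38.  82.   0.  59. -76.]
```

View pics/h2.png

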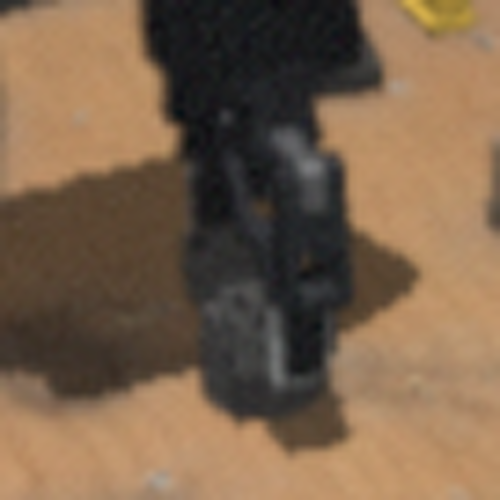

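Request:
drive_tool --targets '[[[0.04, -0.02, 0, 0, 0, 0, 0.4], [0, 0, 0, 0, 0, 0, 0], [0, 0, 0, 0, 0, 0, -0.2], [0, 0, 0, 0, 0, 0, -0.2], [0, 0, 0, 0, 0, 0, -0.2]]]' --force 60

```text
time_s: 3.5
position: [0.5505, 0.2275, 0.0237]
tool_rot: [[0.003, -0.999, 0.053], [0.001, 0.053, 0.999], [-1.0, -0.003, 0.001]]
ft_force: [-0.4, -0.8, 6.8]
grip_width: 0.062
```

Request:
drive_tool --targets '[[[0, 0, 0, 0, 0, 0, -0.2], [0, 0, 0, 0, 0, 0, -0.2]]]'

```text
time_s: 3.7
position: [0.5505, 0.2275, 0.0237]
tool_rot: [[0.003, -0.999, 0.053], [0.001, 0.053, 0.999], [-1.0, -0.003, 0.001]]
ft_force: [0.5, 0.1, 7.2]
grip_width: 0.0618
```

Request:
drive_tool --targets '[[[-0.3, 0, 0, 0, 0, 0, -0.2], [-0.8, 0, 0, 0, 0, 0, -0.2], [-0.9, 0, 0, 0, 0, 0, -0.2], [-0.9, 0, 0, 0, 0, 0, -0.2], [-0.7, 0, 0, 0, 0, 0, -0.2]]]'

```text
time_s: 4.2
position: [0.5492, 0.2272, 0.2047]
tool_rot: [[0.002, -0.999, 0.053], [0.0, 0.053, 0.999], [-1.0, -0.002, 0.0]]
ft_force: [-0.0, -0.6, -6.4]
grip_width: 0.0618
```

Run:
```python
from h import *
q=get_image("scene")
go([.6186,-.0289,.2037],74)
c=proj(q,[.548,.2275,.23])[0].round().astype(int)
cv2.imwrite("pics/h3.png",overlay(q,[],c,44,500)[:,:500])
```

```text
t 4.25 pos [0.5511 0.2276 0.2103] zang 86.99 shift now-axes [ 0.137 -1.616 -5.053] | after-turn axes [ 0.133 -2.712 -4.56 ] turn [0.2267 0.0039 0.0103] w 0.0622 F [1.5 0.4 2.2] q6 [ 11.  27.  69.   0.  83. -76.]
```

View pics/h3.png

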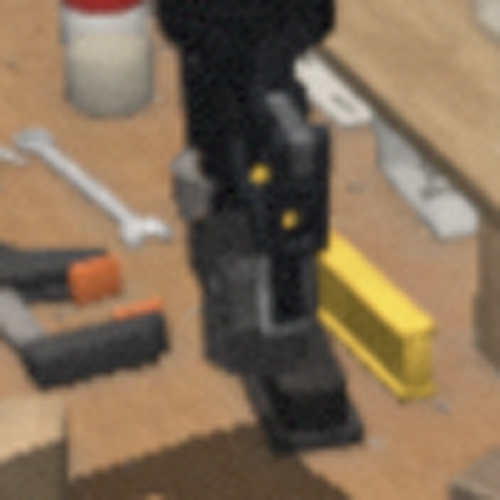

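Run:
```python
from h import *
q=get_image("scene"); p=get_image("top")
s=observe(); X=np.array(s["position"]); print(X,s["ft_force"],s["wrist_torque"])
o=[]
for P in(q,p):
    c=proj(P,X+[0,0,.01])[0].round().astype(int)
    P["image"]=(255*(P["image"]/255.)**.5).astype(np.uint8)
    o.append(overlay(P,[(yoke_lines(),X-[0,0,.0237],-3,(0,255,0))],c,26,400))
cv2.imwrite("pics/h4.png",np.vstack(o))
```

```text
[0.5497619 0.2272808 0.2032227] [ 0.24644047 -0.71724908 -7.0345162 ] [0.02025052 0.01386386 0.01468821]
```

View pics/h4.png

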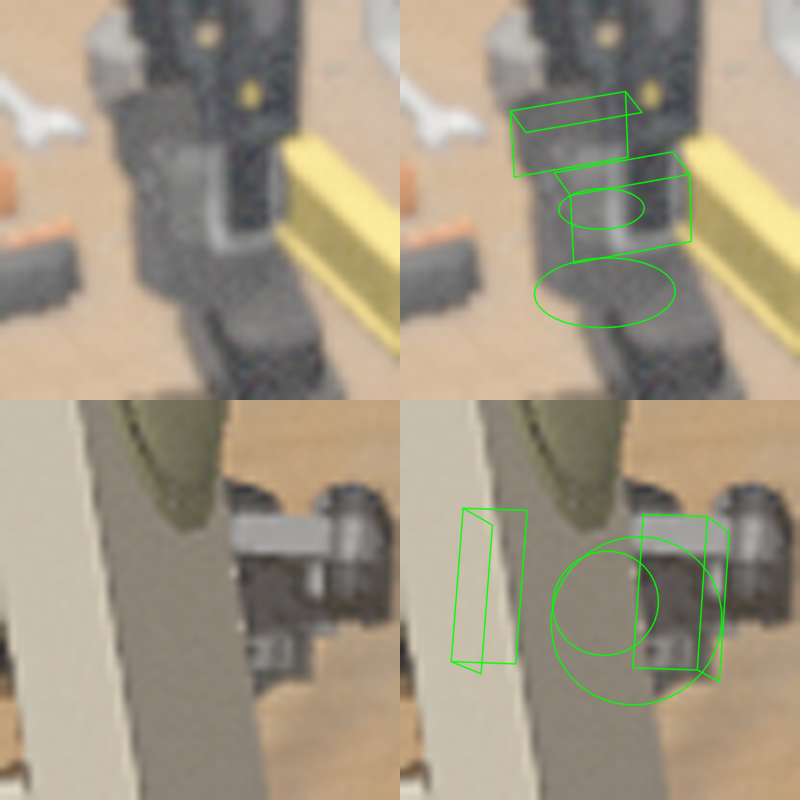

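Run:
```python
from h import *
go([.6214,-.0293,.2037],74)
```

```text
t 4.35 pos [0.5498 0.2273 0.2032] zang 86.98 shift now-axes [-0.008 -1.701 -5.049] | after-turn axes [-0.01  -2.792 -4.538] turn [0.2266 0.0012 0.0032] w 0.0619 F [ 0.2 -0.7 -7. ] q6 [ 11.  27.  70.   0.  83. -76.]
```

Request:
drive_tool --targets '[[[0, -0.17, -0.5, 0, 0, 0, -0.2], [0, -0.3, -0.9, 0, 0, 0, -0.2], [0, -0.3, -0.9, 0, 0, 0, -0.2], [0, -0.3, -0.9, 0, 0, 0, -0.2], [0, -0.3, -0.9, 0, 0, 0, -0.2]]]'

```text
time_s: 4.85
position: [0.6063, 0.0172, 0.1987]
tool_rot: [[-0.005, -0.999, 0.053], [0.001, 0.053, 0.999], [-1.0, 0.005, 0.001]]
ft_force: [0.7, 1.5, -5.7]
grip_width: 0.0622
```

Request:
drive_tool --targets '[[[0, -0.24, -0.7, 0, 0, 0, -0.2], [0, -0.09, -0.25, 0.1, 0, 0, -0.2], [0, 0, 0, 0.127, 0, 0, -0.2], [0, 0, 0, 0, 0, 0, -0.2]]]'

```text
time_s: 5.25
position: [0.6202, -0.0298, 0.1986]
tool_rot: [[-0.005, -0.96, 0.278], [0.001, 0.278, 0.961], [-1.0, 0.006, -0.0]]
ft_force: [0.1, 0.5, -5.8]
grip_width: 0.0618
```

```bash
cat > look.py <<'E'
from h import *
import sys
def look(name,foot,yaw,shaft=(.6185,-.0285,.11),h=26,g=.6):
    q=get_image("scene"); p=get_image("top"); o=[]
    for P in(q,p):
        c=proj(P,np.array(foot)+[0,0,.01])[0].round().astype(int)
        P["image"]=(255*(P["image"]/255.)**g).astype(np.uint8)
        o.append(overlay(P,[(yoke_lines(),np.array(foot),yaw,(0,255,0)),(shaft_lines(-16),np.array(shaft),0,(0,0,255))],c,h,400))
    cv2.imwrite("pics/"+name,np.vstack(o))
    return q,p
E
python3 - <<'E'
from look import *
s=observe(); X=np.array(s["position"]); 
go([.6214,-.0293,.1837],74)
a=np.radians(-16); look("k1.png",X-[0,0,.0237]-.003*np.array([np.cos(a),np.sin(a),0]),-16)
E
```

```text
t 5.25 pos [ 0.6202 -0.0298  0.1986] zang 73.85 shift now-axes [ 0.299 -0.023  0.016] | after-turn axes [ 0.299 -0.021  0.016] turn [-0.0027 -0.0001 -0.0056] w 0.0618 F [ 0.1  0.5 -5.8] q6 [-14.  30.  65.   0.  85. -88.]
```

View pics/k1.png

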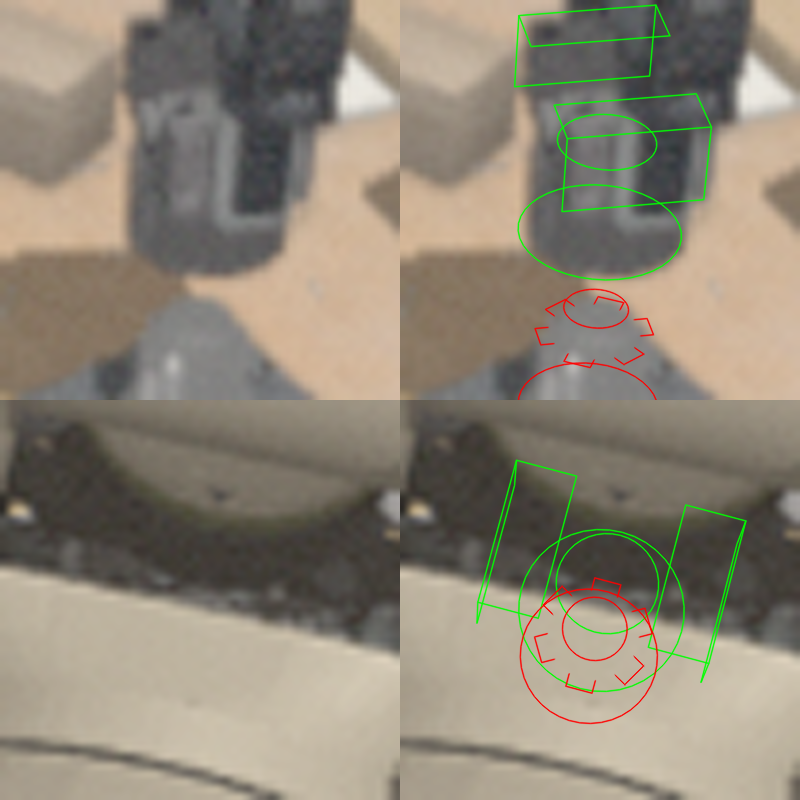

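Request:
drive_tool --targets '[[[0.25, -0.02, 0, 0, 0.005, 0, -0.2], [0.2, 0, 0, 0, 0, 0, -0.2], [0, 0, 0, 0, 0, 0, -0.2]]]'

```text
time_s: 5.65
position: [0.6211, -0.0292, 0.1767]
tool_rot: [[-0.006, -0.961, 0.275], [-0.004, 0.275, 0.961], [-1.0, 0.005, -0.005]]
ft_force: [-0.5, -0.5, -6.5]
grip_width: 0.0618
```

Run:
```python
from look import *
s=observe(); X=np.array(s["position"]); 
go([.6214,-.0303,.1637],74)
a=np.radians(-16); look("k2.png",X-[0,0,.0237]-.003*np.array([np.cos(a),np.sin(a),0]),-16)
```

```text
t 5.65 pos [ 0.6211 -0.0292  0.1767] zang 74.05 shift now-axes [ 0.26  -0.014 -0.017] | after-turn axes [ 0.26  -0.013 -0.019] turn [ 0.0008 -0.0053 -0.0047] w 0.0618 F [-0.5 -0.5 -6.5] q6 [-13.  31.  67.  -0.  82. -87.]
```

View pics/k2.png

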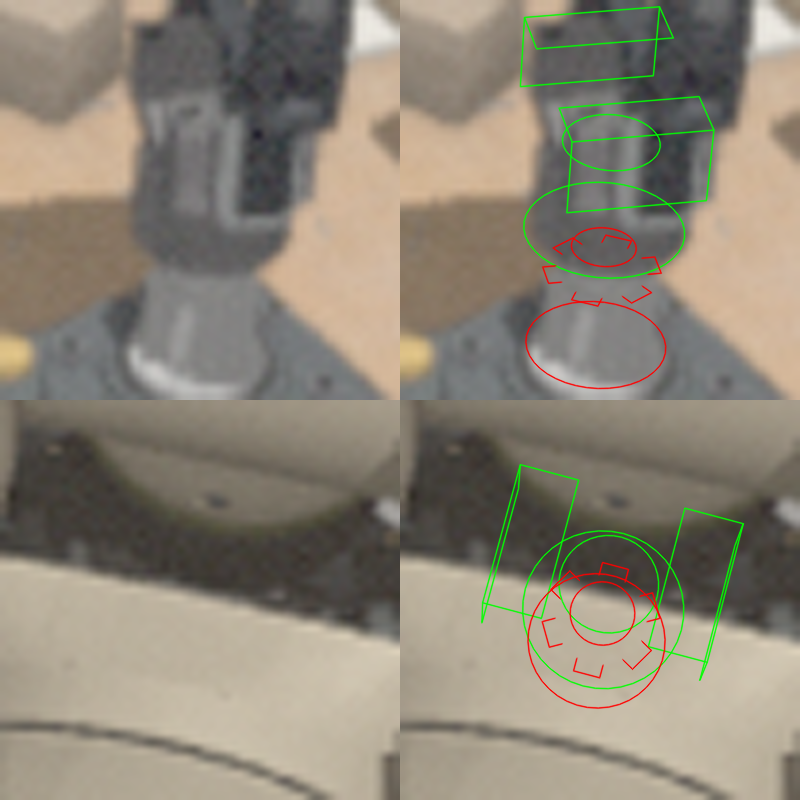

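Request:
drive_tool --targets '[[[0.06, 0.015, -0.01, 0, 0, 0, -0.2], [0.06, 0, 0, 0, 0, 0, -0.2], [0, 0, 0, 0, 0, 0, -0.2]]]'

```text
time_s: 6.05
position: [0.621, -0.0301, 0.173]
tool_rot: [[-0.002, -0.961, 0.276], [-0.005, 0.276, 0.961], [-1.0, 0.001, -0.005]]
ft_force: [-0.2, 1.1, -5.8]
grip_width: 0.0621
```

Request:
drive_tool --targets '[[[0.06, 0, 0, 0, 0, 0, -0.2], [0.02, 0, 0, 0, 0, 0, -0.2], [0, 0, 0, 0, 0, 0, -0.2]]]'

```text
time_s: 6.35
position: [0.6211, -0.0301, 0.1691]
tool_rot: [[-0.002, -0.961, 0.276], [-0.005, 0.276, 0.961], [-1.0, 0.0, -0.005]]
ft_force: [-0.2, 0.5, -6.3]
grip_width: 0.0617
```

Request:
drive_tool --targets '[[[0.06, 0, 0, 0, 0, 0, -0.2], [0.02, 0, 0, 0, 0, 0, -0.2], [0, 0, 0, 0, 0, 0, -0.2]]]'

```text
time_s: 6.65
position: [0.6211, -0.0301, 0.1651]
tool_rot: [[-0.002, -0.961, 0.276], [-0.005, 0.276, 0.961], [-1.0, 0.0, -0.005]]
ft_force: [0.4, -0.1, -6.7]
grip_width: 0.0621
```

Run:
```python
from look import *
s=observe(); X=np.array(s["position"]); 
go([.6214,-.0303,.1617],74)
a=np.radians(-16); look("k3.png",X-[0,0,.0237]-.003*np.array([np.cos(a),np.sin(a),0]),-16)
```

```text
t 6.65 pos [ 0.6211 -0.0301  0.1651] zang 73.97 shift now-axes [ 0.067 -0.007 -0.002] | after-turn axes [ 0.067 -0.007 -0.002] turn [-0.0005 -0.005  -0.0005] w 0.0621 F [ 0.4 -0.1 -6.7] q6 [-14.  32.  68.  -0.  80. -87.]
```

View pics/k3.png

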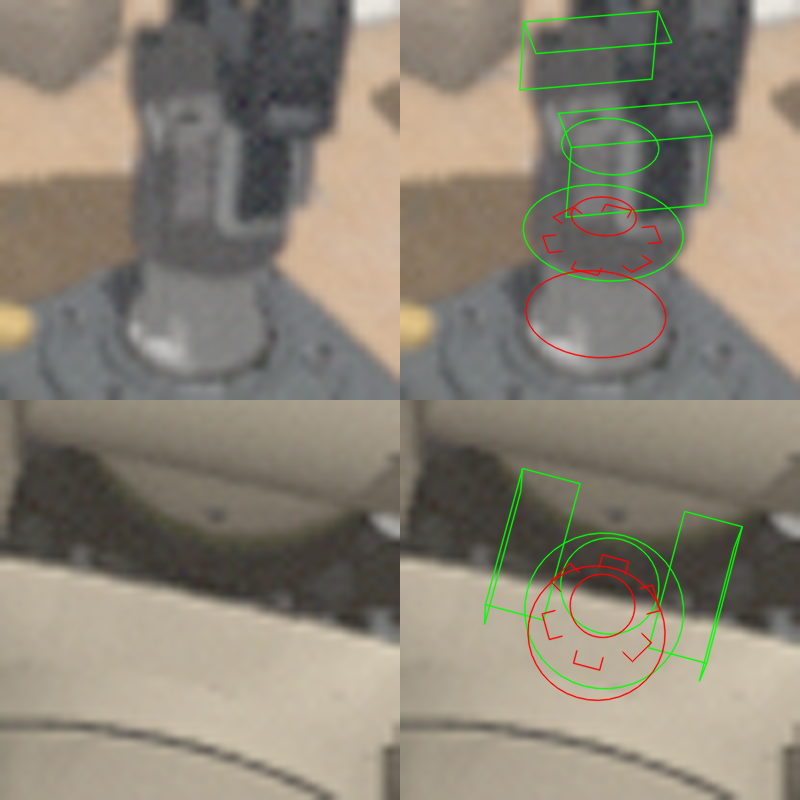

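Request:
drive_tool --targets '[[[0.04, 0, 0, 0, 0, 0, -0.2], [0, 0, 0, 0, 0, 0, -0.2], [0, 0, 0, 0, 0, 0, -0.2]]]'

```text
time_s: 7.05
position: [0.6212, -0.0302, 0.1633]
tool_rot: [[-0.001, -0.961, 0.276], [-0.005, 0.276, 0.961], [-1.0, 0.0, -0.005]]
ft_force: [-0.2, 0.9, -5.2]
grip_width: 0.0621
```

Request:
drive_tool --targets '[[[0.04, 0, 0, 0, 0, 0, -0.2], [0, 0, 0, 0, 0, 0, -0.2], [0, 0, 0, 0, 0, 0, -0.2]]]'

```text
time_s: 7.35
position: [0.621, -0.0301, 0.1611]
tool_rot: [[-0.002, -0.961, 0.276], [-0.005, 0.276, 0.961], [-1.0, 0.001, -0.005]]
ft_force: [-0.7, -0.0, -6.2]
grip_width: 0.0621
```

Request:
drive_tool --targets '[[[0.04, 0, 0, 0, 0, 0, -0.2], [0, 0, 0, 0, 0, 0, -0.2], [0, 0, 0, 0, 0, 0, -0.2]]]'

```text
time_s: 7.65
position: [0.621, -0.03, 0.1591]
tool_rot: [[-0.002, -0.961, 0.276], [-0.005, 0.276, 0.961], [-1.0, 0.001, -0.005]]
ft_force: [-1.8, 1.7, -6.3]
grip_width: 0.0617
```

Request:
drive_tool --targets '[[[0.04, 0, 0, 0, 0, 0, -0.2], [0, 0, 0, 0, 0, 0, -0.2], [0, 0, 0, 0, 0, 0, -0.2]]]'

```text
time_s: 7.95
position: [0.621, -0.03, 0.1571]
tool_rot: [[-0.002, -0.961, 0.276], [-0.004, 0.276, 0.961], [-1.0, 0.001, -0.005]]
ft_force: [-2.0, 1.4, -6.9]
grip_width: 0.0619
```

Request:
drive_tool --targets '[[[0, 0.02, 0.006, 0, 0, 0, -0.2], [0, 0, 0, 0, 0, 0, -0.2]]]'

```text
time_s: 8.15
position: [0.6206, -0.0299, 0.1575]
tool_rot: [[-0.0, -0.961, 0.276], [-0.005, 0.276, 0.961], [-1.0, -0.001, -0.005]]
ft_force: [-0.2, -1.0, -5.8]
grip_width: 0.0621
```

Request:
drive_tool --targets '[[[0.04, 0, 0, 0, 0, 0, -0.2], [0.02, 0, 0, 0, 0, 0, -0.2], [0, 0, 0, 0, 0, 0, -0.2]]]'

```text
time_s: 8.45
position: [0.6203, -0.0297, 0.1541]
tool_rot: [[-0.002, -0.961, 0.276], [-0.005, 0.276, 0.961], [-1.0, 0.0, -0.005]]
ft_force: [0.1, -1.2, -5.7]
grip_width: 0.0621
```

Request:
drive_tool --targets '[[[0.04, 0, 0, 0, 0, 0, -0.2], [0.04, 0, 0, 0, 0, 0, -0.2], [0, 0, 0, 0, 0, 0, -0.2]]]'

```text
time_s: 8.75
position: [0.6201, -0.0296, 0.1499]
tool_rot: [[-0.002, -0.961, 0.276], [-0.005, 0.276, 0.961], [-1.0, 0.001, -0.005]]
ft_force: [-0.3, -0.4, -6.8]
grip_width: 0.0623
```

Run:
```python
from look import *
s=observe(); X=np.array(s["position"]); 
go([.6203,-.0297,.1337],74)
a=np.radians(-16); look("k4.png",X-[0,0,.0237]-.003*np.array([np.cos(a),np.sin(a),0]),-16)
```

```text
t 8.75 pos [ 0.6201 -0.0296  0.1499] zang 73.97 shift now-axes [ 0.324 -0.004  0.001] | after-turn axes [ 0.324 -0.003 -0.001] turn [-0.0005 -0.0051 -0.0007] w 0.0623 F [-0.3 -0.4 -6.8] q6 [-14.  33.  70.  -0.  78. -87.]
```

View pics/k4.png

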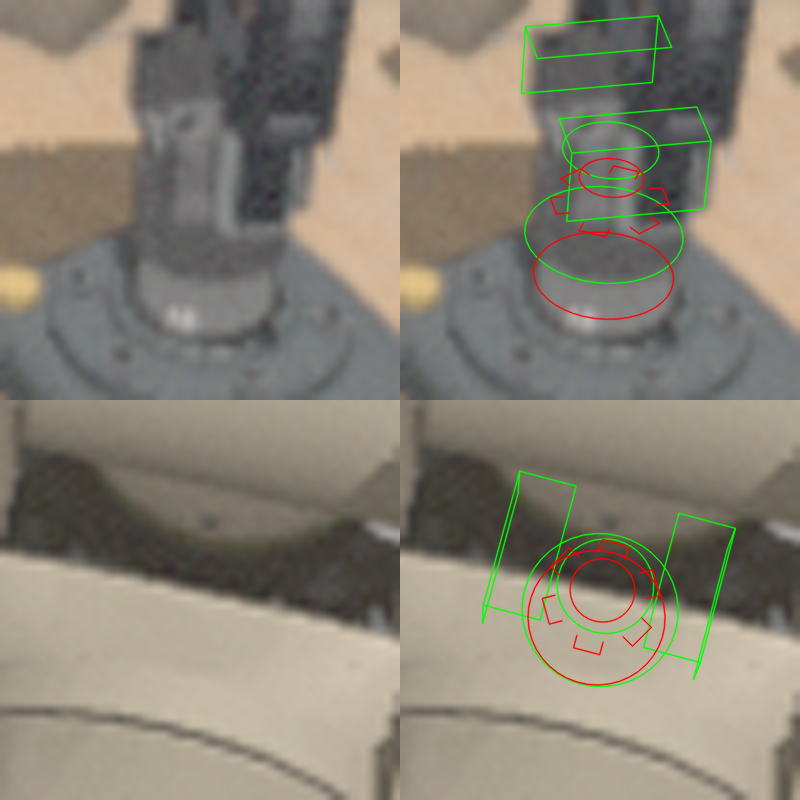

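Request:
drive_tool --targets '[[[0.06, 0, 0, 0, 0, 0, -0.2], [0.06, 0, 0, 0, 0, 0, -0.2], [0, 0, 0, 0, 0, 0, -0.2]]]'

```text
time_s: 9.15
position: [0.62, -0.0296, 0.1437]
tool_rot: [[-0.002, -0.961, 0.276], [-0.005, 0.276, 0.961], [-1.0, 0.001, -0.005]]
ft_force: [-0.4, -0.3, -5.8]
grip_width: 0.0617
```

Request:
drive_tool --targets '[[[0.06, 0, 0, 0, 0, 0, -0.2], [0.04, 0, 0, 0, 0, 0, -0.2], [0, 0, 0, 0, 0, 0, -0.2]]]'

```text
time_s: 9.45
position: [0.6201, -0.0297, 0.1389]
tool_rot: [[-0.002, -0.961, 0.276], [-0.005, 0.276, 0.961], [-1.0, 0.001, -0.005]]
ft_force: [0.2, 0.4, -6.8]
grip_width: 0.0625
```

Request:
drive_tool --targets '[[[0.04, 0, 0, 0, 0, 0, -0.2], [0.02, 0, 0, 0, 0, 0, -0.2], [0, 0, 0, 0, 0, 0, -0.2]]]'

```text
time_s: 9.75
position: [0.6202, -0.0297, 0.1361]
tool_rot: [[-0.002, -0.961, 0.276], [-0.005, 0.276, 0.961], [-1.0, 0.0, -0.005]]
ft_force: [-0.6, 1.0, -4.6]
grip_width: 0.062
```

Request:
drive_tool --targets '[[[0.03, 0, 0, 0, 0, 0, -0.2], [0, 0, 0, 0, 0, 0, -0.2], [0, 0, 0, 0, 0, 0, -0.2]]]'

```text
time_s: 10.05
position: [0.6203, -0.0297, 0.1348]
tool_rot: [[-0.001, -0.961, 0.276], [-0.005, 0.276, 0.961], [-1.0, 0.0, -0.005]]
ft_force: [0.2, 0.8, -5.5]
grip_width: 0.0621
```

Request:
drive_tool --targets '[[[0.03, 0, 0, 0, 0, 0, -0.2], [0, 0, 0, 0, 0, 0, -0.2], [0, 0, 0, 0, 0, 0, -0.2]]]'

```text
time_s: 10.35
position: [0.6205, -0.0298, 0.1338]
tool_rot: [[-0.0, -0.961, 0.276], [-0.005, 0.276, 0.961], [-1.0, -0.001, -0.005]]
ft_force: [-0.8, 0.4, -0.3]
grip_width: 0.0616
```

Request:
drive_tool --targets '[[[0.02, 0, 0, 0, 0, 0, -0.2], [0, 0, 0, 0, 0, 0, -0.2], [0, 0, 0, 0, 0, 0, -0.2]]]'

```text
time_s: 10.65
position: [0.6205, -0.0298, 0.1337]
tool_rot: [[0.0, -0.961, 0.276], [-0.005, 0.276, 0.961], [-1.0, -0.002, -0.005]]
ft_force: [-3.5, 0.1, 7.3]
grip_width: 0.0624
```

Request:
drive_tool --targets '[[[-0.02, 0, 0, 0, 0, 0, -0.2], [0, 0, 0, 0, 0, 0, 0.5], [0, 0, 0, 0, 0, 0, 1], [0, 0, 0, 0, 0, 0, 1], [0, 0, 0, 0, 0, 0, 1]]]'

```text
time_s: 11.15
position: [0.6204, -0.0298, 0.1334]
tool_rot: [[-0.001, -0.961, 0.276], [-0.005, 0.276, 0.961], [-1.0, -0.0, -0.005]]
ft_force: [-0.8, 0.8, -0.8]
grip_width: 0.0855
```

Request:
drive_tool --targets '[[[-0.3, 0, 0, 0, 0, 0, 1], [-0.8, 0, 0, 0, 0, 0, 1], [-0.9, 0, 0, 0, 0, 0, 1], [-0.5, 0, 0, 0, 0, 0, 1]]]'

```text
time_s: 11.55
position: [0.621, -0.0292, 0.2622]
tool_rot: [[0.004, -0.961, 0.276], [-0.006, 0.276, 0.961], [-1.0, -0.005, -0.005]]
ft_force: [0.2, -0.0, 0.8]
grip_width: 0.085
```

Run:
```python
from look import *
go([.480,-.2685,.12],-6)
a=np.radians(-16); look("k5.png",np.array([.6205,-.0298,.11])-.003*np.array([np.cos(a),np.sin(a),0]),-16)
```

```text
t 11.55 pos [ 0.621  -0.0292  0.2622] zang 73.97 shift now-axes [ 2.863  1.404 -5.365] | after-turn axes [ 2.845 -5.055 -2.305] turn [ 1.3958e+00 -4.0000e-04  7.5000e-03] w 0.085 F [ 0.2 -0.   0.8] q6 [-13.  28.  59.  -0.  93. -87.]
```

View pics/k5.png

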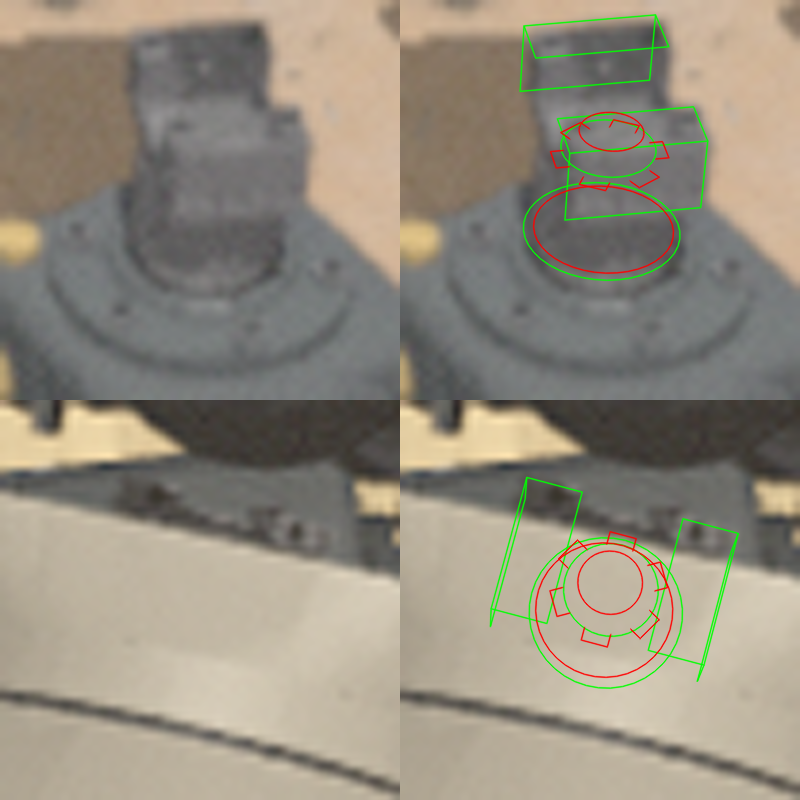

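```bash
cat >> h.py <<'E'
def path(target,zang,n):
    s=observe(); R=np.array(s["tool_rot"]); X=np.array(s["position"]); cur=np.degrees(np.arctan2(R[1,2],R[0,2])); d=wrap(zang-cur,180); st=(np.array(target)-X)/n/.05
    for i in range(n):
        h=np.radians(cur+d*i/n); z=np.array([np.cos(h),np.sin(h),0]); x=np.array([0,0,-1.]); y=np.cross(z,x)
        print([round(float(v),2) for v in (st@x,st@y,st@z)],round(-np.radians(d)/n,3))
E
python3 - <<'E'
from h import *
path([.4795,-.2685,.12],-6,10)
E
```

```text
[0.29, 0.14, -0.54] 0.14
[0.29, 0.06, -0.55] 0.14
[0.29, -0.01, -0.56] 0.14
[0.29, -0.09, -0.55] 0.14
[0.29, -0.17, -0.53] 0.14
[0.29, -0.24, -0.5] 0.14
[0.29, -0.31, -0.47] 0.14
[0.29, -0.37, -0.42] 0.14
[0.29, -0.42, -0.36] 0.14
[0.29, -0.47, -0.3] 0.14
```

Request:
drive_tool --targets '[[[0, 0.14, -0.54, 0.14, 0, 0, 1], [0, 0.06, -0.55, 0.14, 0, 0, 1], [0.29, -0.01, -0.56, 0.14, 0, 0, 1], [0.29, -0.09, -0.55, 0.14, 0, 0, 1], [0.4, -0.17, -0.53, 0.14, 0, 0, 1]]]'

```text
time_s: 12.15
position: [0.5487, -0.15, 0.209]
tool_rot: [[-0.001, -0.553, 0.833], [-0.005, 0.833, 0.553], [-1.0, -0.003, -0.004]]
ft_force: [0.6, -1.0, -0.5]
grip_width: 0.0854
```

Request:
drive_tool --targets '[[[0.4, -0.24, -0.5, 0.14, 0, 0, 1], [0.4, -0.31, -0.47, 0.14, 0, 0, 1], [0.4, -0.37, -0.42, 0.14, 0, 0, 1], [0.3, -0.42, -0.36, 0.14, 0, 0, 1], [0.2, -0.47, -0.3, 0.14, 0, 0, 1]]]'

```text
time_s: 12.65
position: [0.4767, -0.2697, 0.1235]
tool_rot: [[-0.004, 0.115, 0.993], [-0.003, 0.993, -0.115], [-1.0, -0.003, -0.003]]
ft_force: [0.1, 0.3, -0.2]
grip_width: 0.0853
```

Run:
```python
from h import *
go([.4795,-.2685,.08],-6)
```

```text
t 12.65 pos [ 0.4767 -0.2697  0.1235] zang -6.58 shift now-axes [0.871 0.033 0.055] | after-turn axes [0.871 0.03  0.053] turn [-0.0101 -0.0034  0.0031] w 0.0853 F [ 0.1  0.3 -0.2] q6 [-42.  27.  84.  -0.  68. -35.]
```

Request:
drive_tool --targets '[[[0.5, 0.03, 0.05, -0.01, -0.003, 0.003, 1], [0.38, 0, 0, 0, 0, 0, 1], [0, 0, 0, 0, 0, 0, 1]]]'

```text
time_s: 12.95
position: [0.4793, -0.2674, 0.0788]
tool_rot: [[-0.003, 0.099, 0.995], [0.002, 0.995, -0.099], [-1.0, 0.002, -0.003]]
ft_force: [0.6, -0.8, -0.3]
grip_width: 0.0852
```

```bash
cat > lookc.py <<'E'
from h import *
def lookc(name,C,yaw,h=24,g=.8):
    q=get_image("scene"); p=get_image("top"); o=[]; s=observe(); X=np.array(s["position"]); R=np.array(s["tool_rot"])
    w=s["grip_width"]/2; F=[]
    for sg in(1,-1):
        F.append(np.array([X+R[:,2]*sg*(w)+R[:,1]*b-R[:,0]*.008 for b in(-.011,.011)]))
    for P in(q,p):
        c=proj(P,np.array(C))[0].round().astype(int)
        P["image"]=(255*(P["image"]/255.)**g).astype(np.uint8)
        o.append(overlay(P,[(cross_lines(),np.array(C),yaw,(0,255,0)),(F,np.zeros(3),0,(0,0,255))],c,h,400))
    cv2.imwrite("pics/"+name,np.vstack(o))
E
python3 - <<'E'
from lookc import *
go([.4795,-.2685,.03],-6)
lookc("c1.png",[.4795,-.2685,.011],-6)
E
```

```text
t 12.95 pos [ 0.4793 -0.2674  0.0788] zang -5.7 shift now-axes [ 0.975 -0.022  0.01 ] | after-turn axes [ 0.975 -0.02   0.007] turn [ 0.0052 -0.0029 -0.0017] w 0.0852 F [ 0.6 -0.8 -0.3] q6 [-42.  31.  87.  -0.  62. -36.]
```

View pics/c1.png

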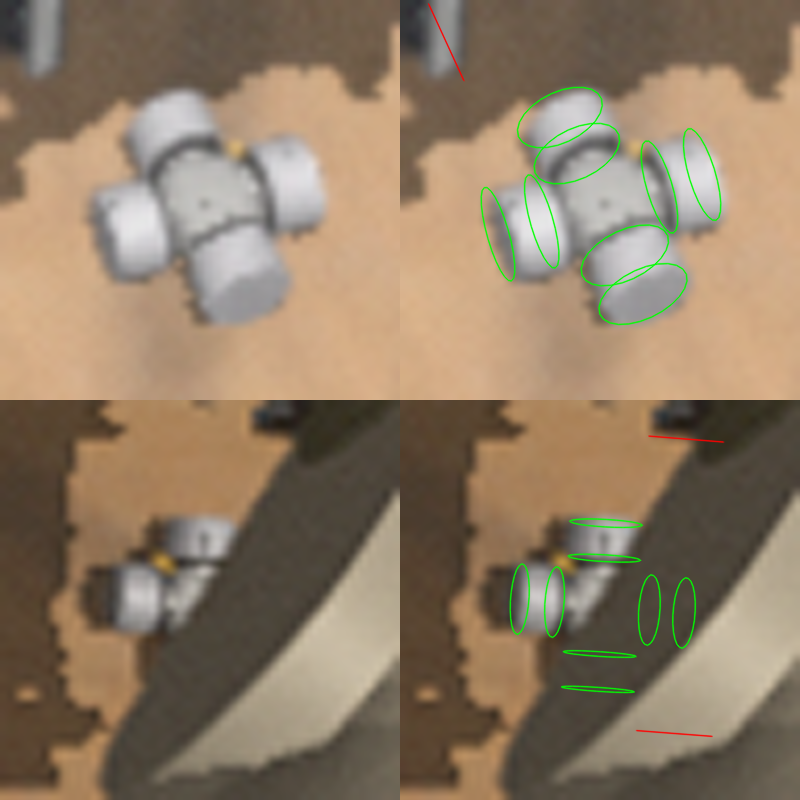

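Request:
drive_tool --targets '[[[0.5, -0.02, 0.014, 0.02, 0, 0, 1], [0.5, 0, 0, 0, 0, 0, 1], [0.3, 0, 0, 0, 0, 0, 1], [0.18, 0, 0, 0, 0, 0, 1], [0, 0, 0, 0, 0, 0, 1]]]'

```text
time_s: 13.55
position: [0.4816, -0.2695, 0.0075]
tool_rot: [[0.002, 0.118, 0.993], [-0.002, 0.993, -0.118], [-1.0, -0.002, 0.002]]
ft_force: [-0.4, 0.2, -0.3]
grip_width: 0.0855
```

Run:
```python
from lookc import *
go([.480,-.2685,.003],-7)
lookc("c2.png",[.4795,-.2685,.011],-6)
```

```text
t 13.55 pos [ 0.4816 -0.2695  0.0075] zang -6.8 shift now-axes [ 0.091  0.016 -0.034] | after-turn axes [ 0.091  0.015 -0.034] turn [0.0035 0.0017 0.0016] w 0.0855 F [-0.4  0.2 -0.3] q6 [-42.  37.  90.  -0.  53. -35.]
```

View pics/c2.png

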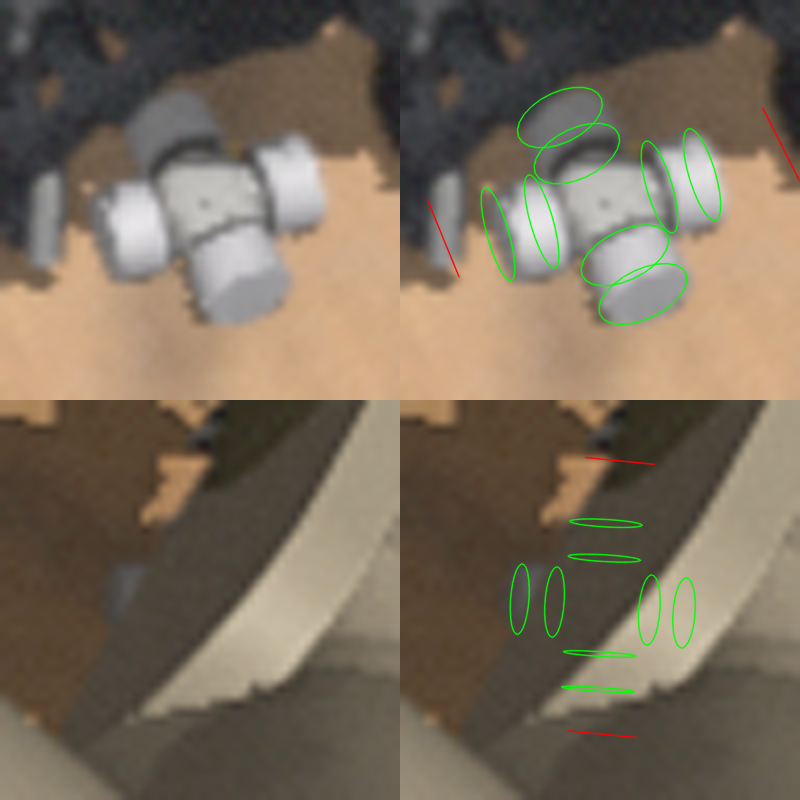

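Request:
drive_tool --targets '[[[0.08, 0.01, -0.03, 0, 0, 0, 1], [0, 0, 0, 0, 0, 0, 0.5], [0, 0, 0, 0, 0, 0, 0], [0, 0, 0, 0, 0, 0, -0.4], [0, 0, 0, 0, 0, 0, -0.4]]]' --force 40

```text
time_s: 14.15
position: [0.4804, -0.2692, 0.0042]
tool_rot: [[0.003, 0.119, 0.993], [-0.003, 0.993, -0.119], [-1.0, -0.003, 0.003]]
ft_force: [-0.4, 0.1, 5.5]
grip_width: 0.0511
```

Request:
drive_tool --targets '[[[0, 0, 0, 0, 0, 0, -0.4], [0, 0, 0, 0, 0, 0, -0.4]]]'

```text
time_s: 14.35
position: [0.4804, -0.2692, 0.0042]
tool_rot: [[0.003, 0.119, 0.993], [-0.003, 0.993, -0.119], [-1.0, -0.003, 0.003]]
ft_force: [0.2, 0.4, 5.7]
grip_width: 0.051
```

Request:
drive_tool --targets '[[[-0.3, 0, 0, 0, 0, 0, -0.4], [-0.8, 0, 0, 0, 0, 0, -0.4], [-0.9, 0, 0, 0, 0, 0, -0.4], [-0.9, 0, 0, 0, 0, 0, -0.4], [-0.9, 0, 0, 0, 0, 0, -0.4]]]'

```text
time_s: 14.85
position: [0.4792, -0.2681, 0.195]
tool_rot: [[0.001, 0.119, 0.993], [-0.001, 0.993, -0.119], [-1.0, -0.001, 0.001]]
ft_force: [0.4, -0.5, -2.9]
grip_width: 0.0509
```

Request:
drive_tool --targets '[[[-0.9, 0, 0, 0, 0, 0, -0.4], [-0.4, 0, 0, 0, 0, 0, -0.4]]]'

```text
time_s: 15.05
position: [0.48, -0.2687, 0.2626]
tool_rot: [[0.006, 0.119, 0.993], [-0.006, 0.993, -0.119], [-1.0, -0.005, 0.006]]
ft_force: [-1.3, -0.5, -2.9]
grip_width: 0.0507
```

Run:
```python
from look import *
go([.6176,-.029,.26],-16)
q,p=look("k6.png",[.6176,-.029,.11],-16,g=.5)
for P in(q,p):
    P2=P
    for l in("yoke_saddles","yoke_mid","cross_mid"):
        pass
s=observe();X=np.array(s["position"])
c=proj(q,X)[0].round().astype(int)
cv2.imwrite("pics/k6c.png",overlay(q,[(cross_lines(),X+[0,0,.0068],-7,(0,255,0))],c,30,380))
```

```text
t 15.05 pos [ 0.48   -0.2687  0.2626] zang -6.81 shift now-axes [0.04  5.086 2.164] | after-turn axes [0.051 5.366 1.324] turn [0.1604 0.0068 0.0043] w 0.0507 F [-1.3 -0.5 -2.9] q6 [-42.  20.  71.  -0.  88. -35.]
```

View pics/k6.png

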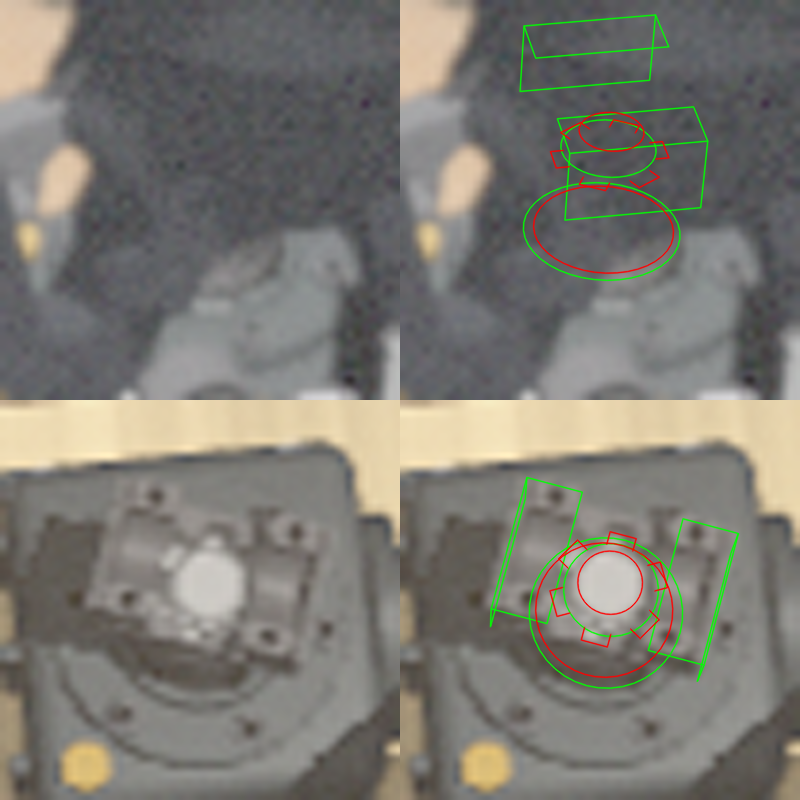

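View pics/k6c.png

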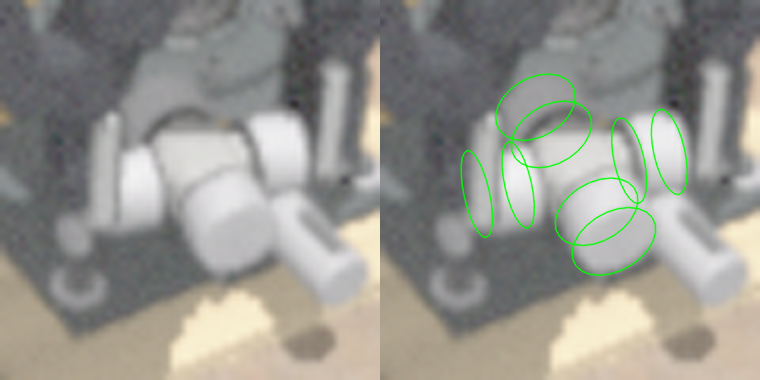

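Run:
```python
from h import *
path([.6176,-.029,.215],-16,7)
```

```text
[0.13, 0.73, 0.31] 0.023
[0.13, 0.73, 0.29] 0.023
[0.13, 0.74, 0.28] 0.023
[0.13, 0.75, 0.26] 0.023
[0.13, 0.75, 0.24] 0.023
[0.13, 0.76, 0.22] 0.023
[0.13, 0.76, 0.21] 0.023
```

Request:
drive_tool --targets '[[[0, 0.5, 0.2, 0.023, 0, 0, -0.4], [0, 0.74, 0.29, 0.023, 0, 0, -0.4], [0.1, 0.74, 0.28, 0.023, 0, 0, -0.4], [0.1, 0.75, 0.26, 0.023, 0, 0, -0.4], [0.1, 0.75, 0.24, 0.023, 0, 0, -0.4]]]'

```text
time_s: 15.65
position: [0.5713, -0.1057, 0.2407]
tool_rot: [[-0.002, 0.233, 0.972], [-0.001, 0.972, -0.233], [-1.0, -0.001, -0.002]]
ft_force: [0.6, -1.4, -2.0]
grip_width: 0.051
```

Request:
drive_tool --targets '[[[0.1, 0.76, 0.22, 0.023, 0, 0, -0.4], [0.1, 0.76, 0.21, 0.023, 0, 0, -0.4], [0.1, 0.23, 0.1, 0, 0, 0, -0.4], [0, 0, 0, 0, 0, 0, -0.4]]]'

```text
time_s: 16.05
position: [0.6184, -0.0278, 0.2251]
tool_rot: [[-0.003, 0.274, 0.962], [-0.001, 0.962, -0.274], [-1.0, -0.002, -0.003]]
ft_force: [0.0, -0.1, -2.9]
grip_width: 0.0513
```

Run:
```python
from h import *
go([.6176,-.029,.195],-16)
```

```text
t 16.05 pos [ 0.6184 -0.0278  0.2251] zang -15.89 shift now-axes [ 0.603 -0.026 -0.008] | after-turn axes [ 0.603 -0.027 -0.01 ] turn [ 0.0019 -0.0028  0.0017] w 0.0513 F [ 0.  -0.1 -2.9] q6 [-13.  29.  63.  -0.  88.   2.]
```

Request:
drive_tool --targets '[[[0.5, -0.026, -0.01, 0, -0.003, 0.002, -0.4], [0.1, 0, 0, 0, 0, 0, -0.4], [0, 0, 0, 0, 0, 0, -0.4]]]'

```text
time_s: 16.35
position: [0.6171, -0.0315, 0.1973]
tool_rot: [[0.002, 0.278, 0.961], [-0.0, 0.961, -0.278], [-1.0, 0.0, 0.002]]
ft_force: [-0.2, 0.6, -1.8]
grip_width: 0.0509
```

```bash
cat > look2.py <<'E'
from h import *
def look2(name,foot,yaw,off=.0068,h=26,g=.7,both=False):
    s=observe(); X=np.array(s["position"]); R=np.array(s["tool_rot"]); cur=np.degrees(np.arctan2(R[1,2],R[0,2]))
    o=[]
    for n in(("scene","top") if both else("scene",)):
        P=get_image(n); c=proj(P,np.array(foot)+[0,0,.05])[0].round().astype(int)
        P["image"]=(255*(P["image"]/255.)**g).astype(np.uint8)
        o.append(overlay(P,[(yoke_lines(),np.array(foot),yaw,(0,255,0)),(cross_lines(),X+[0,0,off],cur,(0,0,255))],c,h,400))
    cv2.imwrite("pics/"+name,np.vstack(o))
E
python3 - <<'E'
from look2 import *
go([.6176,-.029,.160],-16)
look2("m1.png",[.6176,-.029,.11],-16)
E
```

```text
t 16.35 pos [ 0.6171 -0.0315  0.1973] zang -16.12 shift now-axes [ 0.746  0.05  -0.006] | after-turn axes [ 0.746  0.051 -0.004] turn [-0.002   0.0023 -0.0001] w 0.0509 F [-0.2  0.6 -1.8] q6 [-14.  30.  66.   0.  84.   2.]
```

View pics/m1.png

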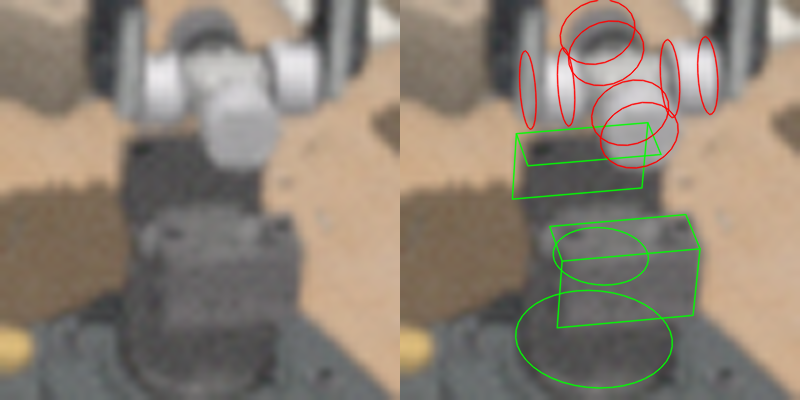

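Request:
drive_tool --targets '[[[0.2, 0.04, 0.005, 0, 0, 0, -0.4], [0.2, 0, 0, 0, 0, 0, -0.4], [0.08, 0, 0, 0, 0, 0, -0.4], [0, 0, 0, 0, 0, 0, -0.4]]]'

```text
time_s: 16.8
position: [0.6186, -0.0286, 0.1735]
tool_rot: [[0.004, 0.276, 0.961], [-0.001, 0.961, -0.276], [-1.0, 0.0, 0.004]]
ft_force: [-0.3, 0.0, -2.3]
grip_width: 0.0509
```

Run:
```python
from look2 import *
go([.6176,-.029,.160],-16)
look2("m2.png",[.6176,-.029,.11],-16,h=22)
```

```text
t 16.8 pos [ 0.6186 -0.0286  0.1735] zang -16.04 shift now-axes [ 0.271 -0.013 -0.017] | after-turn axes [ 0.271 -0.013 -0.016] turn [-0.0007  0.0038 -0.0004] w 0.0509 F [-0.3  0.  -2.3] q6 [-14.  31.  68.   0.  80.   2.]
```

View pics/m2.png

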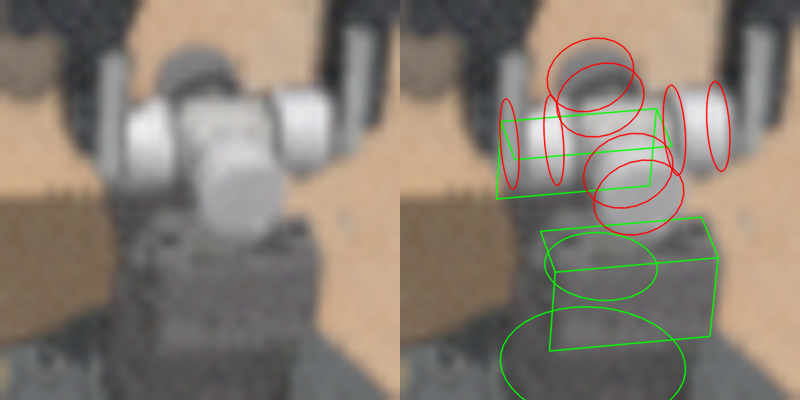

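Request:
drive_tool --targets '[[[0.05, -0.014, 0, 0, 0, 0, -0.4], [0.03, 0, 0, 0, 0, 0, -0.4], [0, 0, 0, 0, 0, 0, -0.4]]]'

```text
time_s: 17.15
position: [0.6186, -0.0294, 0.1703]
tool_rot: [[0.005, 0.276, 0.961], [-0.001, 0.961, -0.276], [-1.0, 0.0, 0.005]]
ft_force: [0.8, -1.4, -2.1]
grip_width: 0.0509
```

Request:
drive_tool --targets '[[[0.03, 0, 0, 0, 0, 0, -0.4], [0.03, 0, 0, 0, 0, 0, -0.4], [0, 0, 0, 0, 0, 0, -0.4]]]'

```text
time_s: 17.45
position: [0.6186, -0.0293, 0.1672]
tool_rot: [[0.005, 0.276, 0.961], [-0.001, 0.961, -0.276], [-1.0, 0.0, 0.005]]
ft_force: [-0.9, 1.0, -2.8]
grip_width: 0.0509
```

Request:
drive_tool --targets '[[[0.03, 0, 0, 0, 0, 0, -0.4], [0.03, 0, 0, 0, 0, 0, -0.4], [0, 0, 0, 0, 0, 0, -0.4]]]'

```text
time_s: 17.75
position: [0.6187, -0.0293, 0.1642]
tool_rot: [[0.005, 0.276, 0.961], [-0.001, 0.961, -0.276], [-1.0, 0.0, 0.005]]
ft_force: [0.1, 0.2, -1.9]
grip_width: 0.0512
```

Request:
drive_tool --targets '[[[0.03, 0, 0, 0, 0, 0, -0.4], [0, 0, 0, 0, 0, 0, -0.4], [0, 0, 0, 0, 0, 0, -0.4]]]'

```text
time_s: 18.05
position: [0.6187, -0.0294, 0.1629]
tool_rot: [[0.005, 0.276, 0.961], [-0.001, 0.961, -0.276], [-1.0, 0.0, 0.005]]
ft_force: [-0.4, -0.2, -2.1]
grip_width: 0.0508
```

Request:
drive_tool --targets '[[[0.02, 0, 0, 0, 0, 0, -0.4], [0, 0, 0, 0, 0, 0, -0.4], [0, 0, 0, 0, 0, 0, -0.4]]]'

```text
time_s: 18.35
position: [0.6187, -0.0293, 0.1619]
tool_rot: [[0.005, 0.276, 0.961], [-0.001, 0.961, -0.276], [-1.0, 0.0, 0.005]]
ft_force: [0.5, -0.3, -2.1]
grip_width: 0.0506
```

Request:
drive_tool --targets '[[[0.02, 0, 0, 0, 0, 0, -0.4], [0, 0, 0, 0, 0, 0, -0.4], [0, 0, 0, 0, 0, 0, -0.4]]]'

```text
time_s: 18.65
position: [0.6187, -0.0293, 0.1609]
tool_rot: [[0.005, 0.276, 0.961], [-0.001, 0.961, -0.276], [-1.0, 0.0, 0.005]]
ft_force: [-1.0, 0.4, -2.4]
grip_width: 0.051
```

Expected bottom is TCP z ≈ 0.160; one more small step or two.

Request:
drive_tool --targets '[[[0.02, 0, 0, 0, 0, 0, -0.4], [0, 0, 0, 0, 0, 0, -0.4], [0, 0, 0, 0, 0, 0, -0.4]]]'

```text
time_s: 18.95
position: [0.6188, -0.0293, 0.1603]
tool_rot: [[0.006, 0.276, 0.961], [-0.001, 0.961, -0.276], [-1.0, 0.0, 0.006]]
ft_force: [-2.6, 1.0, 1.8]
grip_width: 0.0513
```

Request:
drive_tool --targets '[[[0.02, 0, 0, 0, 0, 0, -0.4], [0, 0, 0, 0, 0, 0, -0.4], [0, 0, 0, 0, 0, 0, -0.4]]]'

```text
time_s: 19.25
position: [0.6189, -0.0294, 0.1602]
tool_rot: [[0.007, 0.276, 0.961], [-0.001, 0.961, -0.276], [-1.0, 0.0, 0.007]]
ft_force: [-4.4, 0.3, 7.2]
grip_width: 0.0509
```

Request:
drive_tool --targets '[[[-0.015, 0, -0.02, 0, 0, 0, -0.4], [0, 0, 0, 0, 0, 0, -0.4], [0, 0, 0, 0, 0, 0, -0.4]]]'

```text
time_s: 19.55
position: [0.6182, -0.0292, 0.1602]
tool_rot: [[0.007, 0.276, 0.961], [-0.001, 0.961, -0.276], [-1.0, 0.001, 0.007]]
ft_force: [0.1, -0.3, 5.1]
grip_width: 0.0507
```

Run:
```python
from look2 import *
go([.6176,-.029,.160],-16)
look2("m3.png",[.6176,-.029,.11],-16,h=22)
```

```text
t 19.55 pos [ 0.6182 -0.0292  0.1602] zang -16.04 shift now-axes [ 0.003  0.001 -0.014] | after-turn axes [ 0.003  0.001 -0.013] turn [-0.0008  0.007  -0.0005] w 0.0507 F [ 0.1 -0.3  5.1] q6 [-14.  32.  70.   0.  78.   2.]
```

View pics/m3.png

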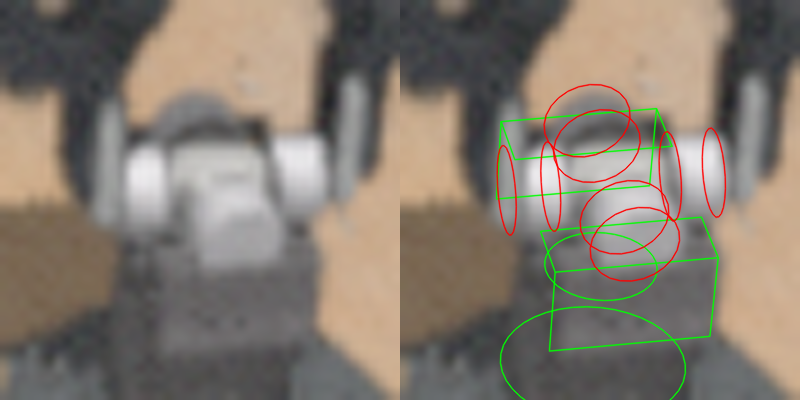

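Request:
drive_tool --targets '[[[0, 0, 0, 0, 0, 0, 0.2], [0, 0, 0, 0, 0, 0, 0.8], [0, 0, 0, 0, 0, 0, 1], [0, 0, 0, 0, 0, 0, 1], [0, 0, 0, 0, 0, 0, 1]]]'

```text
time_s: 20.1
position: [0.6177, -0.0291, 0.1594]
tool_rot: [[0.005, 0.276, 0.961], [-0.001, 0.961, -0.276], [-1.0, 0.0, 0.005]]
ft_force: [0.4, 0.1, -0.7]
grip_width: 0.0853
```

Request:
drive_tool --targets '[[[-0.2, 0, 0, 0, 0, 0, 1], [-0.5, 0, 0, 0, 0, 0, 1], [-0.9, 0, 0, 0, 0, 0, 1], [-0.9, 0, 0, 0, 0, 0, 1], [-0.5, 0, 0, 0, 0, 0, 1]]]'

```text
time_s: 20.6
position: [0.6172, -0.0289, 0.3147]
tool_rot: [[0.011, 0.276, 0.961], [-0.002, 0.961, -0.276], [-1.0, 0.001, 0.012]]
ft_force: [0.3, -0.4, 0.1]
grip_width: 0.0857
```

Run:
```python
from look2 import *
go([.48,-.25,.28],-16)
look2("m4.png",[.6176,-.029,.11],-16,h=24,both=True)
```

```text
t 20.6 pos [ 0.6172 -0.0289  0.3147] zang -16.04 shift now-axes [ 0.673 -5.009 -1.424] | after-turn axes [ 0.694 -5.007 -1.42 ] turn [-0.0006  0.0116 -0.0008] w 0.0857 F [ 0.3 -0.4  0.1] q6 [-14.  27.  53.   0. 100.   2.]
```

View pics/m4.png

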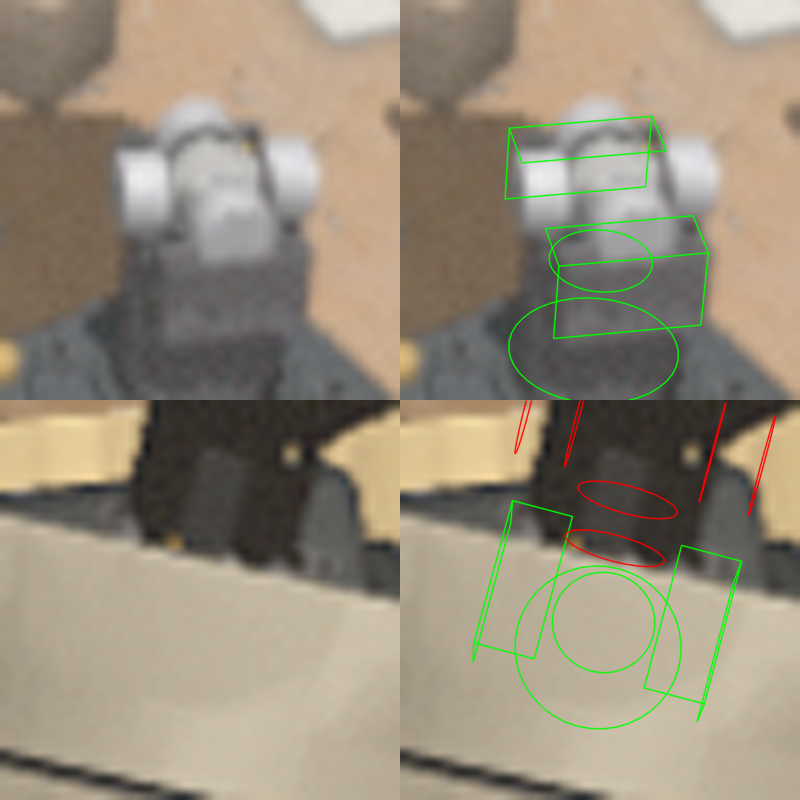

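Request:
drive_tool --targets '[[[0, -0.5, -0.15, 0, 0, 0, 1], [0, -0.9, -0.27, 0, 0, 0, 1], [0, -0.9, -0.27, 0, 0, 0, 1], [0, -0.9, -0.27, 0, 0, 0, 1], [0, -0.5, -0.2, 0, 0, 0, 1]]]'

```text
time_s: 21.2
position: [0.5082, -0.1929, 0.3087]
tool_rot: [[0.004, 0.278, 0.96], [-0.001, 0.96, -0.278], [-1.0, 0.0, 0.004]]
ft_force: [-0.6, 0.2, 0.3]
grip_width: 0.0853
```

Request:
drive_tool --targets '[[[0, 0, 0, 0, 0, 0, 1], [0, 0, 0, 0, 0, 0, 1], [0, 0, 0, 0, 0, 0, 1]]]'

```text
time_s: 21.5
position: [0.5105, -0.1899, 0.309]
tool_rot: [[0.005, 0.275, 0.961], [-0.001, 0.961, -0.275], [-1.0, 0.001, 0.005]]
ft_force: [0.0, 0.0, -0.2]
grip_width: 0.0854
```

Run:
```python
from h import *
P=get_image("top"); c=proj(P,np.array([.6176,-.029,.16]))[0].round().astype(int)
P["image"]=(255*(P["image"]/255.)**.7).astype(np.uint8)
cv2.imwrite("pics/m5.png",overlay(P,[(yoke_lines(),np.array([.6176,-.029,.11]),-16,(0,255,0)),(cross_lines(),np.array([.6176,-.029,.167]),-16,(0,0,255))],c,24,400))
```

```text
(no output)
```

View pics/m5.png

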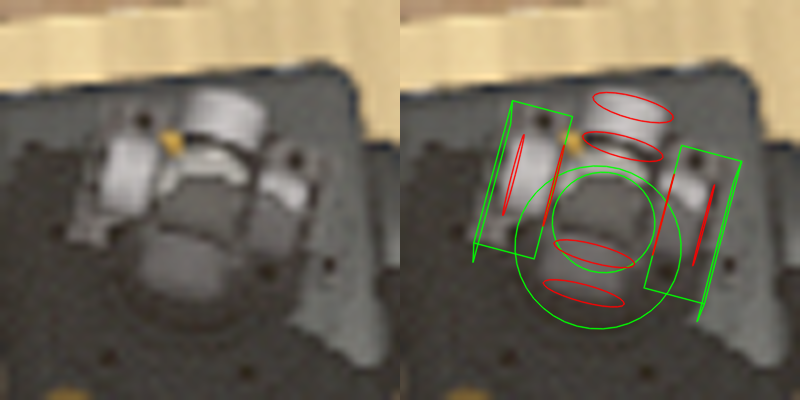

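The top view shows both cups of one pair, at (130,175) and (280,205), lying in the saddles between the cap holes. The other pair stands free at (225,120) and (185,265). The seating heights matched what was expected, so I'm handing in.

Run:
```python
from rig import close_job
print(close_job())
```

```text
the job is handed in; nothing more can be done
None
```

The yoke is on the splined shaft, down on the collar, and the cross is lying in its saddles. I handed the job in at about 21.5 s of the 72 s limit, with the gripper open and well clear.

- **Yoke:** I turned it to the tooth angle read from the top picture (about −16°), and the teeth meshed on the way down with no tooth contact, so it never needed rocking. It stopped with the foot at 110 mm, exactly the collar's height. Net pressing force there was about 14 N, against the 20 N drag and 45 N forced limits. The picture after release shows no gap at the collar and the teeth in the slots.
- **Cross:** I gripped it by the pair of cups that now stands free, lowered the other pair into the saddles and released it. It stopped with its middle at 167 mm, as expected (110 + 57 mm), pressed by about 10 N at most. The pictures after release show both cups down in the saddles between the stop walls.

**Disagreements:** the two cameras differed by 2–4 mm, so for the final fits I relied on the measured tool position and the contact forces. I did not measure the height again after letting go. That rests on the pictures.

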